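Put the ordered medicine jars away in the blocked drawer

ROBOT

A 7-joint arm with a two-finger parallel gripper is mounted at the origin on the work surface. World frame = base frame: x ahead of the robot, y to its left, z up, the work surface at z = 0. Lengths are in m, angles in rad, forces in N, time in s.
With the tool pointing down it reaches from about 0.4 to 0.875 m from the base axis. Payload 6.5 kg.
Tool frame: the origin (TCP) lies on the centre line of the jaws, within the pads' length; the fingertips stand 14 mm ahead of it and the grasp point (between the pads) lies 5 mm behind it; z points along the fingers, x is the direction in which the jaws open and shut, and the axes are right-handed (so a half turn about z gives the same grasp; the last joint's range is limited). The gripper opens to 85 mm and grips with 20 to 120 N. Pads are 22 mm wide; open, the fingers measure 114 mm over their backs; the gripper's body (76 mm by 85 mm) begins 54 mm behind the grasp point. The pads swing forward as they close: fully open they stand 13 mm farther back than shut.
Start: joints at [-1.372, 0.536, -0.004, 1.538, 0.003, 1.067, -0.071], TCP at [0.17, 0.627, 0.245] pointing down, gripper open.
Joint ranges: [-2.7, 2.7], [-0.37, 2.16], [-1.27, 1.26], [0.24, 2.4], [-1.31, 4.45], [0.19, 1.91], [-2.76, 2.76]. Speed limits (rad/s): [2.39, 2.39, 3.14, 3.14, 3.14, 3.14, 3.14].

INTERFACE

Orientations are given as a unit quaternion [x, y, z, w].
In Python, from cell import manip gives the robot as it stands.
- The arm moves only by the shell command python3 -m creep 'ROWS' [FORCE]. ROWS is text: rows parted by semicolons, each of 5 numbers parted by spaces: the shift along the tool's x, y, z scaled (see below), then the turn about the tool's z scaled (see below), then the closure, from -1 (fully open) to 1 (shut). A call has 1 to 10 rows; each row shifts and turns the commanded pose from where the row before left it, along the tool's axes as they then stand; what a row does not reach is not made up. The controller multiplies each number of a shift by 300 mm and each number of a turn by pi rad. A row lasts 1/12 s, in which the tool goes at most 41.7 mm and 7.16 degrees, less where a joint would pass 70% of its speed; a pose out of reach is approached as far as the arm can. A call with a number of a shift or a turn outside -1 to 1 is refused whole. A call with a gripper value outside its range is refused whole. The fingers move at their own pace and stop on an object; FORCE is the grip in N (left out, the last holds). Time passes only in rows, so rows that do not move let the fingers close. It gives the time, the measured TCP pose, the force and the opening at its end, in the units of the state.
- manip.observe(): the state, without advancing time (a new reading comes with each control period).
- manip.grab_frame(name): name is "scene" or "top" or "wrist"; returns the picture (400x640x3 uint8, blue, green, red); there is no depth.
- manip.camera_model(name): a dict with "fx", "fy", "cx", "cy" (pixels), "R" (3x3) and "t" (3): a world point X has camera coordinates R X + t. Camera axes: x right, y down, z forward; pixel columns grow to the right and rows downward; lengths in m; the calibration is good to about 2 mm. A picture is of the moment at which its call begins: read the wrist's pose just before it. camera_model takes no time and is no camera call; for the wrist camera it gives the pose at the moment of the call.
- manip.hand_in(): hands the job in, once; it reports no verdict.
Trained networks look in the newest picture that a camera, given by its name, has taken for a name from the list of things; names that differ only in an ending like _2 or _b are one class to them, and where a whole thing is asked for, a point or a joint stands for the part that bears it (a point fixed in the world has none). Each returns a list of dicts, best first, with "score" (0 to 1); they miss things now and then, are a little off and sometimes report something else, mostly with a low value. They report only what shows in the picture. A call takes as long as a camera call. They do not tell look-alikes from the thing itself.
- manip.boxes_of(name, camera): "centre" ([column, row] in pixels, amid what is visible of it).
- manip.cut_out(name, camera): "pixels" (400x640 bool, what is visible of it) and "centre" ([column, row] in pixels, amid what is visible of it).
The state is a dict: "clock": time; "joints": joint angles; "qd": joint speeds; "joint_efforts": joint torques, N m; "eef_pos": TCP position; "tcp_rot": TCP orientation; "ft_force": force on the tool from outside, world axes, zero at the start; "torque": the same for the moment, N m; "finger_gap": opening from 0.0 (shut) to 1.0 (fully open).
Only numpy, scipy, OpenCV 4.12 (cv2) and the standard library are available. Lean on these libraries where they do the work, as an engineer would, in place of code of your own. Each camera call takes 0.05 s, during which the arm holds its last target.

TASK

Look at the order tag lying on the clipboard: red orders the brown jars with red caps, white orders the all-white jars (the tag on the black plate does not count). First take what stands in front of the drawer - the yellow tin and the roll of tape - and lay both flat on the green desk pad, then pull the drawer wide open, stand every jar of the ordered kind upright inside and push the drawer fully shut. Leave the jars of the other kind standing on the table and do not disturb the calculator, the ink pad or the cup.

Things in the scene. Friction and masses are not known exactly. Their poses are not given: they have to be found in the camera images.
- cab_drawer0 (a joint): the drawer's slide in m: 0 = fully shut (front flush with the cabinet), grows as the drawer is pulled out along the cabinet's own -x; it stops at 0.18. Slides with light friction (1 to 2 N) and stays where left; may start a few mm ajar
- cab: low grey drawer cabinet fixed to the table, 260 mm deep (x) by 320 mm wide (y) by 105 mm high, with one blue-fronted drawer; origin: centre of its underside; x points from its front to its back, so the drawer comes out to its -x. Its front face is at x = -130 mm. Its place and heading vary
- cab_drawer0_handle (a point): middle of the drawer's steel bar handle, moving with the drawer: a round level bar along the cabinet's y, 120 mm long, about 10 mm thick, 35 mm in front of the drawer front, 67 mm above the table (38 mm below the cabinet's top); axes as the cabinet
- drawer_in (a point): point on the drawer's inner floor, midway across, 57 mm behind the inside of its front panel, 22 mm above the table, moving with the drawer; axes as the cabinet. The inside runs from -57 to +157 mm along x and -139 to +139 mm along y from it; side walls rise 61 mm, the front panel 70 mm above this floor. Pulled out, only its front part is open from above
- pad: thin green desk pad fixed to the table, 140 mm (x) by 320 mm (y), 1 mm thick, where things cleared away belong; origin: centre of its underside
- clipboard: wooden clipboard fixed to the table, 220 mm (x) by 150 mm (y), 5 mm thick, steel clip at its +x end; origin: centre of its underside. The tag lying on it, within 60 mm of its centre, is the order to fill now
- tag_tray: flat black plate 100 by 120 mm, 5 mm thick, fixed to the table, holding the tag that does not count now; origin: centre of its underside
- tag_red: red plastic order tag 80 by 55 mm, 4 mm thick, fixed, lying either on the clipboard or on the black plate: on the clipboard it orders the brown jars with red caps; origin: centre of its underside
- tag_white: white plastic order tag 80 by 55 mm, 4 mm thick, fixed, lying on the other one of those two places: on the clipboard it orders the all-white jars; origin: centre of its underside
- tin: yellow tin box 110 mm (x) by 56 mm (y) by 38 mm high, 0.25 kg, in front of the drawer at the start; origin: centre of its underside
- tape: roll of brown parcel tape lying flat, 100 mm outside and 76 mm inside diameter (wall 12 mm), 48 mm high, 0.22 kg, in front of the drawer at the start; origin: centre of its underside
- brown0: brown with a red cap and a paper label, a squat round tablet jar with a straight side, 60 mm in diameter and 52 mm tall (cap: the top 17 mm), 0.13 kg, standing upright at the start; origin: centre of its underside, z up through the cap. May be absent
- brown1: brown with a red cap and a paper label, a squat round tablet jar with a straight side, 60 mm in diameter and 52 mm tall (cap: the top 17 mm), 0.13 kg, standing upright at the start; origin: centre of its underside, z up through the cap. May be absent
- brown2: brown with a red cap and a paper label, a squat round tablet jar with a straight side, 60 mm in diameter and 52 mm tall (cap: the top 17 mm), 0.13 kg, standing upright at the start; origin: centre of its underside, z up through the cap. May be absent
- white0: all white, white cap, with a grey band round its side, a squat round tablet jar with a straight side, 60 mm in diameter and 52 mm tall (cap: the top 17 mm), 0.13 kg, standing upright at the start; origin: centre of its underside, z up through the cap. May be absent
- white1: all white, white cap, with a grey band round its side, a squat round tablet jar with a straight side, 60 mm in diameter and 52 mm tall (cap: the top 17 mm), 0.13 kg, standing upright at the start; origin: centre of its underside, z up through the cap. May be absent
- white2: all white, white cap, with a grey band round its side, a squat round tablet jar with a straight side, 60 mm in diameter and 52 mm tall (cap: the top 17 mm), 0.13 kg, standing upright at the start; origin: centre of its underside, z up through the cap. May be absent
- calculator: bystander: grey desk calculator 150 x 85 x 13 mm; origin: centre of its underside
- stamp_pad: bystander: black and red ink pad 75 x 110 x 20 mm; origin: centre of its underside
- cup: bystander: clear plastic cup, 70 mm across the rim, 70 mm tall; origin: centre of its underside
Mind the look-alikes: they are no part of the job. There is more than one size of the tin; the one meant has the size given above. Leave any blue look-alike of the brown1 alone.

How it is judged:
By the outcome, as a careful person would: the job done as asked, in the order asked, and still so for the second after the job is handed in, with the robot touching nothing.
Of brown0, brown1, brown2 only 2 to 3 are there at a start; the rules pass over those that are not, and their reading is None.
Of white0, white1, white2 only 2 to 3 are there at a start; the rules pass over those that are not, and their reading is None.
At some moment in a run one of tin, tape, brown0, brown1, brown2, white0, white1, white2 may be knocked a few centimetres aside while the robot is not near it.
It also fails if it takes over 200 s, if anything falls off the work surface, if the arm or the gripper's body presses on something with over 40 N, if the wrist force passes 120 N, or if a joint passes its speed limit or range.

## Working session

There is one attempt and no reset: what is moved stays moved. The work goes in short steps, Python scripts to look and compute and a shell command to move; the robot and the scene stay as the last step left them, time stands still between calls to the robot, and variables do not carry over. Pictures are saved under pics/ and viewed, and the job is handed in when it is done.

```bash
ls; mkdir -p pics; python3 - <<'E'
from cell import manip
import cv2
print(manip.observe())
for n in ("scene","top"):
    cv2.imwrite(f"pics/{n}0.png",manip.grab_frame(n))
    print(n,manip.camera_model(n))
E
```

```text
pics
{'clock': 0.0, 'joints': array([-1.37220832,  0.53713723, -0.00444394,  1.53885423,  0.00260695,
        1.06729947, -0.07120457]), 'qd': array([-0.00194519,  0.00058697,  0.00033308,  0.00048709,  0.00024438,
        0.00129117,  0.00257074]), 'joint_efforts': array([ 1.56079209e-04, -5.83420694e+01,  1.04908336e+00, -2.59089482e+01,
        1.24300158e-02,  9.86845902e-03, -1.85482264e-05]), 'eef_pos': array([0.16996616, 0.6267673 , 0.24443914]), 'tcp_rot': array([ 7.94238986e-01,  6.07604901e-01, -6.31380778e-04,  5.63487575e-04]), 'ft_force': array([-0.41689103, -0.22256475, -0.33379142]), 'torque': array([-0.03784978,  0.00761773, -0.0406817 ]), 'finger_gap': 0.998459843800817}
scene {'fx': 369.18142771218874, 'fy': 369.18142771218874, 'cx': 321.1749331101292, 'cy': 197.4451423165764, 'R': array([[ 0.10160684,  0.99468353, -0.0167546 ],
       [ 0.75968984, -0.08845396, -0.6442416 ],
       [-0.64229853,  0.05273105, -0.7646385 ]]), 't': array([-0.05391406, -0.38027424,  1.66964495])}
top {'fx': 397.1262601195955, 'fy': 397.1262601195955, 'cx': 326.33103971668453, 'cy': 203.4972306473901, 'R': array([[-0.02751595, -0.9993803 , -0.02195208],
       [-0.9885668 ,  0.030462  , -0.14767449],
       [ 0.14825168,  0.01763769, -0.98879237]]), 't': array([0.0305864 , 0.55878398, 1.43213845])}
```

View pics/scene0.png

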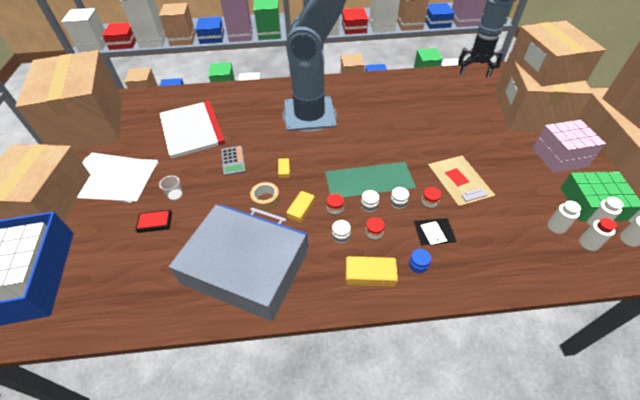

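View pics/top0.png

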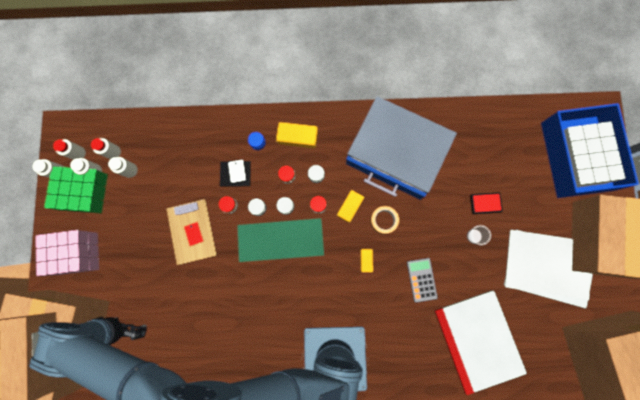

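The red tag lies on the clipboard (top 193,234), so the brown jars with red caps are ordered. They show in the top picture at (228,205), (318,204) and (287,173); the blue look-alike is at (257,140). There are three yellow boxes: (350,206) near the drawer, a larger one at (297,134) and a small one at (367,261). Next I measure them.

```bash
cat > h.py <<'E'
from cell import manip
import numpy as np, cv2
def p2w(px,cam,z,m=None):
    m=m or manip.camera_model(cam)
    d=np.array([(px[0]-m['cx'])/m['fx'],(px[1]-m['cy'])/m['fy'],1.])
    R=np.array(m['R']);t=np.array(m['t']); o=-R.T@t; v=R.T@d
    return o+v*(z-o[2])/v[2]
def w2p(X,cam,m=None):
    m=m or manip.camera_model(cam)
    c=np.array(m['R'])@np.array(X)+np.array(m['t'])
    return np.array([m['fx']*c[0]/c[2]+m['cx'],m['fy']*c[1]/c[2]+m['cy']])
def rect(mask,cam,z):
    """min-area rect of mask contour in world plane z -> centre, sizes, angle of long side"""
    cs,_=cv2.findContours(mask.astype(np.uint8),cv2.RETR_EXTERNAL,cv2.CHAIN_APPROX_NONE)
    c=max(cs,key=cv2.contourArea)[:,0,:]
    W=np.array([p2w(p,cam,z)[:2] for p in c],np.float32)*1000
    (cx,cy),(w,h),a=cv2.minAreaRect(W)
    if w<h: w,h,a=h,w,a+90
    return np.array([cx,cy])/1000,(round(w),round(h)),((a+90)%180)-90
E
cat > obs.py <<'E'
from h import *
H={'tin':.038,'tape':.048,'brown0':.052,'white0':.052,'cab':.105,'pad':.001,'calculator':.013,'stamp_pad':.02,'cup':.07,'clipboard':.005,'tag_red':.009,'tag_tray':.005}
import sys
for n in (sys.argv[1].split(',') if len(sys.argv)>1 else H):
  for cam in ('top','scene'):
    manip.grab_frame(cam) if n==list(H)[0] else 0
    for d in manip.cut_out(n,cam):
        if d['score']<.3: continue
        c,s,a=rect(d['pixels'],cam,H[n])
        print(n,cam,round(d['score'],2),np.round(d['centre']),'rect',c.round(3),s,round(a),'cen',p2w(d['centre'],cam,H[n])[:2].round(3))
print(manip.observe()['clock'])
E
python3 obs.py
```

```text
tin top 0.73 [297. 136.] rect [0.829 0.12 ] (154, 87) 81 cen [0.825 0.121]
tin top 0.68 [388. 181.] rect [ 0.638 -0.201] (322, 66) 62 cen [ 0.637 -0.217]
tin top 0.53 [363. 261.] rect [ 0.348 -0.124] (80, 44) -3 cen [ 0.345 -0.113]
tin scene 0.76 [300. 207.] rect [ 0.565 -0.075] (126, 63) -30 cen [ 0.568 -0.076]
tin scene 0.7 [371. 273.] rect [0.839 0.121] (153, 98) 81 cen [0.845 0.119]
tin scene 0.59 [282. 164.] rect [ 0.37  -0.127] (97, 35) -3 cen [ 0.349 -0.129]
tape top 0.5 [287. 176.] rect [0.672 0.16 ] (69, 55) 25 cen [0.665 0.16 ]
tape scene 0.91 [265. 196.] rect [ 0.514 -0.196] (137, 100) 7 cen [ 0.513 -0.194]
brown0 top 0.79 [258. 141.] rect [0.808 0.272] (73, 59) 26 cen [0.806 0.268]
brown0 top 0.76 [318. 204.] rect [0.559 0.043] (56, 55) -2 cen [0.556 0.047]
brown0 top 0.73 [288. 174.] rect [0.671 0.159] (62, 58) 43 cen [0.673 0.152]
brown0 top 0.47 [229. 204.] rect [0.564 0.378] (68, 60) 88 cen [0.565 0.374]
brown0 scene 0.85 [334. 206.] rect [0.578 0.044] (88, 55) -7 cen [0.587 0.037]
brown0 scene 0.68 [418. 261.] rect [0.826 0.269] (84, 54) -33 cen [0.827 0.264]
brown0 
[... 1972 characters left out ...]
0.531] (223, 154) 12 cen [0.492 0.526]
clipboard scene 0.46 [173. 186.] rect [ 0.392 -0.55 ] (134, 69) 26 cen [ 0.385 -0.545]
tag_red top 0.59 [196. 231.] rect [0.466 0.521] (81, 57) 18 cen [0.475 0.509]
tag_red top 0.56 [387. 180.] rect [ 0.657 -0.211] (327, 41) 62 cen [ 0.647 -0.219]
tag_red scene 0.76 [460. 179.] rect [0.465 0.521] (80, 57) 19 cen [0.481 0.528]
tag_red scene 0.66 [270. 219.] rect [ 0.59  -0.173] (289, 46) 57 cen [ 0.584 -0.183]
tag_tray top 0.58 [231. 175.] rect [0.693 0.365] (120, 99) 88 cen [0.686 0.379]
tag_tray scene 0.7 [463. 183.] rect [0.475 0.534] (231, 158) 11 cen [0.494 0.537]
tag_tray scene 0.62 [440. 232.] rect [0.695 0.366] (120, 101) 89 cen [0.701 0.384]
1.4
```

```bash
python3 - <<'E'
import cv2
i=cv2.imread('pics/top0.png');cv2.imwrite('pics/crop1.png',cv2.resize(i[90:290,210:470],None,fx=3,fy=3,interpolation=cv2.INTER_CUBIC))
E
```

```text
(no output)
```

View pics/crop1.png

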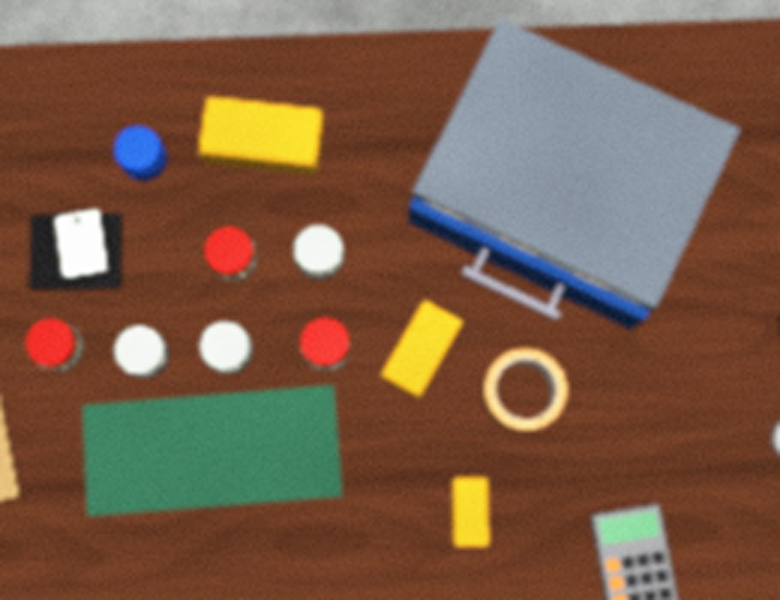

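The crop shows the wanted tin at top (350,206), about 113 x 59 mm against 154 x 87 and 70 x 36 for the other two. Now I refine the poses by colour segmentation.

```bash
cat > seg.py <<'E'
from h import *
def run(save=None):
    im=manip.grab_frame('top')
    if save: cv2.imwrite(save,im)
    b,g,r=[im[...,i].astype(int) for i in range(3)]
    hsv=cv2.cvtColor(im,cv2.COLOR_BGR2HSV);Hh,S,V=[hsv[...,i].astype(int) for i in range(3)]
    M={'yellow':((Hh>20)&(Hh<35)&(S>170)&(V>150),.038),'red':((r>150)&(g<90)&(b<90),.052),
       'white':((r>190)&(g>190)&(b>190),.052),'tape':((Hh>12)&(Hh<28)&(S>40)&(S<150)&(V>190),.048),
       'green':((Hh>60)&(Hh<90)&(S>90)&(V<160),.001),'cab':((Hh>95)&(Hh<125)&(S>20)&(S<110)&(V>90)&(V<200),.105)}
    for n,(m,z) in M.items():
        k,L,st,ce=cv2.connectedComponentsWithStats(m.astype(np.uint8))
        for i in range(1,k):
            if st[i,4]<120 or ce[i][0]<170 or ce[i][0]>470 : continue
            c,s,a=rect(L==i,'top',z)
            print(n,ce[i].round(),st[i,4],'c',c.round(4),s,round(a,1))
    print(manip.observe()['clock'])
if __name__=='__main__':
    import sys; run(sys.argv[1] if len(sys.argv)>1 else None)
E
python3 seg.py
```

```text
yellow [297. 134.] 740 c [0.8338 0.1203] (150, 77) 81.7
yellow [350. 206.] 423 c [ 0.5494 -0.0739] (109, 54) -31.7
yellow [366. 260.] 254 c [ 0.348 -0.126] (80, 40) -2.3
red [286. 173.] 221 c [0.6779 0.1616] (61, 60) -0.5
red [318. 203.] 224 c [0.5599 0.0457] (60, 58) -46.4
red [226. 204.] 223 c [0.5685 0.385 ] (60, 59) -45.5
red [193. 234.] 260 c [0.4612 0.5058] (73, 48) 19.2
red [454. 352.] 645 c [ 0.0272 -0.4138] (295, 25) 17.2
white [276.  59.] 313 c [1.1341 0.197 ] (96, 83) -15.2
white [236. 171.] 298 c [0.6929 0.348 ] (78, 55) 7.5
white [316. 173.] 178 c [0.6761 0.0495] (52, 50) 88.2
white [256. 206.] 186 c [0.5566 0.2743] (53, 52) -0.2
white [284. 205.] 191 c [0.5571 0.1687] (56, 52) 88.3
tape [191. 234.] 1703 c [0.4703 0.5164] (212, 145) 12.2
tape [385. 219.] 292 c [ 0.4939 -0.1981] (98, 97) 42.7
green [280. 240.] 3000 c [0.4333 0.1937] (316, 136) -87.1
cab [402. 144.] 5761 c [ 0.7596 -0.2633] (316, 253) 62.0
cab [334. 363.] 2941 c [0.011  0.0132] (233, 230) 88.8
cab [274. 394.] 574 c [-0.073   0.2194] (183, 53) 88.8
1.45
```

```bash
cat > plan.py <<'E'
import sys
from h import *
from scipy.spatial.transform import Rotation as Rn
def plan(x,y,z,yaw):
    s=manip.observe(); R=Rn.from_quat(s['tcp_rot']).as_matrix(); p=s['eef_pos']
    cur=np.degrees(np.arctan2(R[1,0],R[0,0]))
    dy=(yaw-cur+90)%180-90
    print('t',s['clock'],'pos',p.round(4),'yaw',cur.round(1),'gap',round(s['finger_gap'],3),'F',s['ft_force'].round(1),'j7',s['joints'][6].round(2),'tiltz',R[:,2].round(4))
    d=np.array([x,y,z])-p
    turn=-dy/180
    for k,a in (('shift now',cur),('shift after turn',cur+dy)):
        c,s_=np.cos(np.radians(a)),np.sin(np.radians(a))
        ux=d[0]*c+d[1]*s_; uy=d[0]*s_-d[1]*c
        v=np.array([ux,uy])/.3
        n=max(1,int(np.ceil(np.linalg.norm(v)/.13)))
        print(k,v.round(4),'rows',n,'each',(v/n).round(4))
    print('z',round(-d[2]/.3,4),'turn',round(turn,4),'rows',int(np.ceil(abs(turn)/.0395)),'(yaw change',round(dy,1),')')
if __name__=='__main__': plan(*map(float,sys.argv[1:5]))
E
python3 plan.py .450 -.198 .12 0
python3 - <<'E'
import sys;sys.path.insert(0,'.')
from h import *
im=cv2.imread('pics/top0.png')
c=np.array([.7596,-.2633]);a=np.radians(-28);ex=np.array([np.cos(a),np.sin(a)]);ey=np.array([-ex[1],ex[0]])
def P(x,y,z): w=c+x*ex+y*ey; return tuple(int(round(v*8)) for v in w2p([*w,z],'top'))
for pts in ([(-.165,-.06,.067),(-.165,.06,.067)],[(-.13,-.16,.105),(-.13,.16,.105),(.13,.16,.105),(.13,-.16,.105),(-.13,-.16,.105)]):
    for p,q in zip(pts,pts[1:]): cv2.line(im,P(*p),P(*q),(0,255,0),1,shift=3)
cv2.imwrite('pics/cabfit.png',cv2.resize(im[90:230,330:470],None,fx=4,fy=4,interpolation=cv2.INTER_NEAREST))
E
```

```text
t 1.45 pos [0.1701 0.6273 0.2453] yaw 74.8 gap 1.002 F [0.3 0.6 0.5] j7 -0.07 tiltz [ 0. -0. -1.]
shift now [-2.4111  1.6204] rows 23 each [-0.1048  0.0705]
shift after turn [0.933  2.7511] rows 23 each [0.0406 0.1196]
z 0.4177 turn 0.4157 rows 11 (yaw change -74.8 )
```

View pics/cabfit.png

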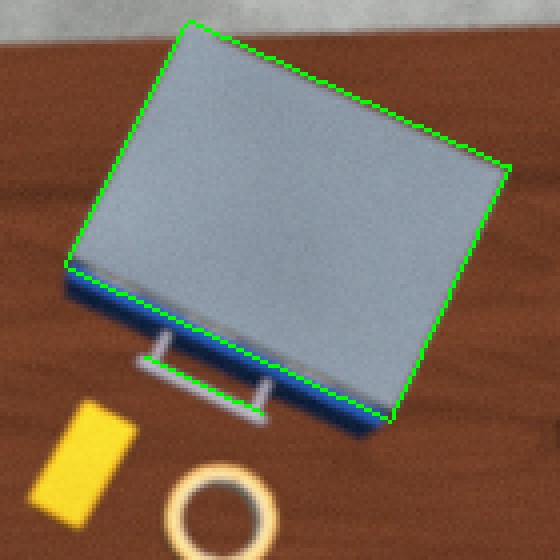

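The cabinet fit (heading -28°) lies on the cabinet's outline, with the handle right or about 3 mm out. First the tape: turn in place.

```bash
python3 -m creep '0 0 0 0.0395 -1;0 0 0 0.0395 -1;0 0 0 0.0395 -1;0 0 0 0.0395 -1;0 0 0 0.0395 -1;0 0 0 0.0395 -1;0 0 0 0.0395 -1;0 0 0 0.0395 -1;0 0 0 0.0395 -1;0 0 0 0.0395 -1'; python3 plan.py .450 -.198 .12 0
```

```text
clock: 2.28
eef_pos: [0.1701, 0.6273, 0.2453]
tcp_rot: [1.0, 0.029, -0.0, -0.0]
ft_force: [-0.9, -0.7, -0.8]
finger_gap: 0.998
t 2.2833 pos [0.1701 0.6273 0.2453] yaw 3.4 gap 0.998 F [-0.9 -0.7 -0.8] j7 -1.19 tiltz [-0.  0. -1.]
shift now [0.7693 2.8014] rows 23 each [0.0334 0.1218]
shift after turn [0.9331 2.7511] rows 23 each [0.0406 0.1196]
z 0.4177 turn 0.0188 rows 1 (yaw change -3.4 )
```

```bash
python3 -m creep '0 0 0 0.019 -1;0.09 0.09 0 0 -1;0.09 0.09 0 0 -1;0.09 0.09 0 0 -1;0.09 0.09 0 0 -1;0.09 0.09 0 0 -1;0.09 0.09 0 0 -1;0.09 0.09 0 0 -1;0.09 0.09 0 0 -1;0.09 0.09 0 0 -1'; python3 -m creep '0.05 0.125 0 0 -1;0 0.13 0 0 -1;0 0.13 0 0 -1;0 0.13 0 0 -1;0 0.13 0 0 -1;0 0.13 0 0 -1;0 0.13 0 0 -1;0 0.13 0 0 -1;0 0.13 0 0 -1;0 0.13 0 0 -1';  python3 seg.py | egrep 'tape|yellow|red'; python3 plan.py .450 -.198 .12 0
```

```text
clock: 3.12
eef_pos: [0.4155, 0.3843, 0.2456]
tcp_rot: [1.0, 0.003, 0.0, -0.0]
ft_force: [0.2, -0.2, 0.3]
finger_gap: 0.997
clock: 3.95
eef_pos: [0.4313, -0.0044, 0.2457]
tcp_rot: [1.0, 0.003, 0.0, -0.0]
ft_force: [1.0, -0.6, -0.7]
finger_gap: 1.0
yellow [297. 134.] 740 c [0.8339 0.1209] (149, 77) 81.5
yellow [353. 202.] 271 c [ 0.5581 -0.0788] (91, 55) -31.9
yellow [366. 260.] 256 c [ 0.348 -0.126] (80, 40) -2.3
red [286. 173.] 222 c [0.6779 0.1616] (61, 60) -0.5
red [318. 201.] 153 c [0.5701 0.0445] (59, 41) 88.2
red [226. 204.] 222 c [0.5685 0.385 ] (60, 59) -45.6
red [193. 234.] 256 c [0.4614 0.5059] (72, 48) 19.2
red [454. 352.] 641 c [ 0.0272 -0.4139] (295, 25) 17.2
tape [191. 234.] 1699 c [0.4703 0.5164] (212, 145) 12.2
tape [385. 219.] 294 c [ 0.4939 -0.1981] (98, 97) 42.7
t 4.0 pos [ 0.4309 -0.0124  0.2459] yaw -0.2 gap 0.999 F [-1.3 -7.2  0. ] j7 0.05 tiltz [ 0.0014 -0.0026 -1.    ]
shift now [0.0655 0.6185] rows 5 each [0.0131 0.1237]
shift after turn [0.0636 0.6187] rows 5 each [0.0127 0.1237]
z 0.4198 turn -0.001 rows 1 (yaw change 0.2 )
```

```bash
python3 -m creep '0.013 0.124 0 0 -1;0.013 0.124 0 0 -1;0.013 0.124 0.05 0 -1;0.013 0.124 0.05 0 -1;0.013 0.124 0.05 0 -1;0 0 0.09 0 -1;0 0 0.09 0 -1;0 0 0.09 0 -1;0 0 0 0 -1;0 0 0 0 -1'; python3 plan.py .450 -.198 .025 0; python3 - <<'E'
from h import *
cv2.imwrite('pics/w1.png',manip.grab_frame('wrist'))
m=manip.camera_model('wrist'); print(w2p([.494,-.198,.048],'wrist',m),w2p([.45,-.198,.048],'wrist',m))
E
```

```text
clock: 4.83
eef_pos: [0.4513, -0.1884, 0.1189]
tcp_rot: [1.0, 0.003, -0.001, -0.0]
ft_force: [-0.0, 0.7, 0.3]
finger_gap: 0.999
t 4.8333 pos [ 0.4513 -0.1884  0.1189] yaw 0.3 gap 0.999 F [-0.   0.7  0.3] j7 0.7 tiltz [-2.6e-03  5.0e-04 -1.0e+00]
shift now [-0.0046  0.032 ] rows 1 each [-0.0046  0.032 ]
shift after turn [-0.0044  0.032 ] rows 1 each [-0.0044  0.032 ]
z 0.3129 turn 0.0016 rows 1 (yaw change -0.3 )
[389.8146813  237.64035412] [318.53654798 237.30004418]
```

View pics/w1.png

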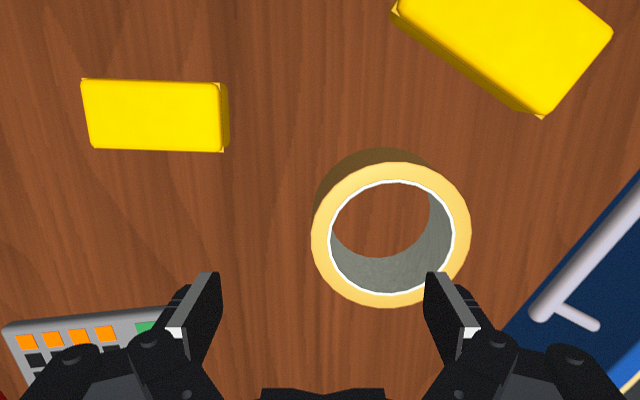

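The ring centre shows at wrist (391,235) against (390,238) predicted, so they agree. I go down and grip the wall.

```bash
python3 -m creep '-0.004 0.031 0.08 0 -1;0 0 0.1 0 -1;0 0 0.08 0 -1;0 0 0.053 0 -1;0 0 0 0 -1;0 0 0 0 1;0 0 0 0 1;0 0 0 0 1;0 0 0 0 1;0 0 0 0 1' 60; python3 -m creep '0 0 0 0 1;0 0 0 0 1;0 0 -0.06 0 1;0 0 -0.06 0 1;0 0 -0.06 0 1;0 0 0 0 1'; python3 - <<'E'
from h import *
cv2.imwrite('pics/w2.png',manip.grab_frame('wrist'))
E
```

```text
clock: 5.72
eef_pos: [0.4516, -0.1981, 0.0263]
tcp_rot: [1.0, 0.003, 0.001, 0.0]
ft_force: [-0.2, 0.7, -0.2]
finger_gap: 0.305
clock: 6.22
eef_pos: [0.4522, -0.1986, 0.0817]
tcp_rot: [1.0, 0.003, 0.002, 0.001]
ft_force: [0.5, -0.9, -2.8]
finger_gap: 0.147
```

View pics/w2.png

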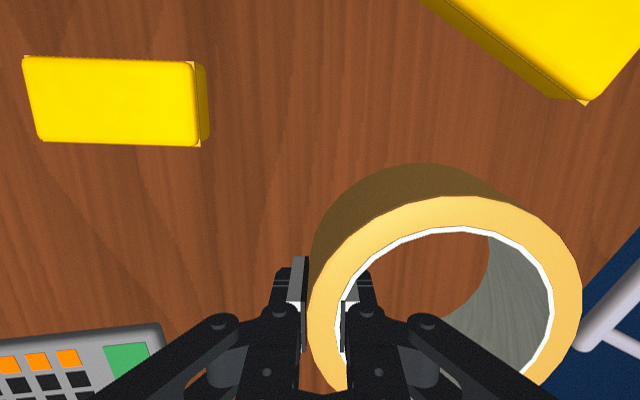

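```bash
python3 plan.py .385 .279 .11 0; python3 -m creep '0 -0.06 -0.05 0 1;0 -0.12 -0.05 0 1;-0.02 -0.125 0 0 1;-0.02 -0.125 0 0 1;-0.02 -0.125 0 0 1;-0.02 -0.125 0 0 1;-0.02 -0.125 0 0 1;-0.02 -0.125 0 0 1;-0.02 -0.125 0 0 1;-0.02 -0.125 0 0 1'; python3 plan.py .385 .279 .029 0
```

```text
t 6.2667 pos [ 0.4518 -0.1982  0.0804] yaw 0.3 gap 0.148 F [ 0.7  0.9 -3.3] j7 0.77 tiltz [ 2.5e-03 -7.0e-04 -1.0e+00]
shift now [-0.2134 -1.5918] rows 13 each [-0.0164 -0.1224]
shift after turn [-0.2225 -1.5906] rows 13 each [-0.0171 -0.1224]
z -0.0985 turn 0.0018 rows 1 (yaw change -0.3 )
clock: 7.1
eef_pos: [0.3995, 0.1573, 0.1085]
tcp_rot: [1.0, 0.003, -0.001, 0.0]
ft_force: [1.4, -0.4, -3.5]
finger_gap: 0.149
t 7.1 pos [0.3995 0.1573 0.1085] yaw 0.3 gap 0.149 F [ 1.4 -0.4 -3.5] j7 -0.04 tiltz [-1.4e-03 -9.0e-04 -1.0e+00]
shift now [-0.046  -0.4059] rows 4 each [-0.0115 -0.1015]
shift after turn [-0.0483 -0.4056] rows 4 each [-0.0121 -0.1014]
z 0.2651 turn 0.0018 rows 1 (yaw change -0.3 )
```

```bash
python3 -m creep '-0.012 -0.1 0 0 1;-0.012 -0.1 0 0 1;-0.012 -0.1 0 0 1;-0.01 -0.1 0.03 0 1;0 0 0.08 0 1;0 0 0.08 0 1;0 0 0.05 0 1;0 0 0 0 1;0 0 0 0 1'; python3 plan.py .385 .279 .028 0
```

```text
clock: 7.85
eef_pos: [0.3856, 0.2747, 0.0364]
tcp_rot: [1.0, 0.003, -0.001, 0.001]
ft_force: [0.8, -0.2, -2.0]
finger_gap: 0.142
t 7.85 pos [0.3856 0.2747 0.0364] yaw 0.3 gap 0.142 F [ 0.8 -0.2 -2. ] j7 -0.18 tiltz [-0.0023 -0.0022 -1.    ]
shift now [-0.002  -0.0143] rows 1 each [-0.002  -0.0143]
shift after turn [-0.002  -0.0142] rows 1 each [-0.002  -0.0142]
z 0.0278 turn 0.0016 rows 1 (yaw change -0.3 )
```

```bash
python3 -m creep '0 -0.01 0.015 0 1;0 0 0.012 0 1;0 0 0 0 1;0 0 0 0 -0.2;0 0 0 0 -0.2;0 0 0 0 -0.2;0 0 -0.05 0 -0.3;0 0 -0.1 0 -0.3;0 0 -0.1 0 -0.3;0 0 -0.1 0 -0.3'; python3 seg.py pics/top1.png; python3 plan.py .5494 -.0739 .11 58.3
```

```text
clock: 8.68
eef_pos: [0.3864, 0.2783, 0.1356]
tcp_rot: [1.0, 0.002, -0.0, 0.0]
ft_force: [0.8, 0.7, -0.3]
finger_gap: 0.651
yellow [297. 134.] 744 c [0.834  0.1218] (151, 77) 81.8
yellow [350. 206.] 423 c [ 0.5497 -0.0736] (109, 55) -31.9
yellow [366. 260.] 253 c [ 0.348 -0.126] (79, 40) -2.3
red [286. 173.] 221 c [0.6779 0.1616] (61, 60) -0.5
red [318. 203.] 224 c [0.5608 0.0448] (60, 59) -1.6
red [226. 204.] 221 c [0.5685 0.385 ] (60, 59) -45.5
red [193. 234.] 259 c [0.4615 0.5053] (72, 49) 19.4
red [454. 352.] 645 c [ 0.0272 -0.4138] (295, 25) 17.2
white [279.  57.] 384 c [1.1406 0.1707] (135, 86) -75.1
white [236. 171.] 300 c [0.6928 0.3481] (78, 55) 7.9
white [316. 173.] 178 c [0.6761 0.0495] (52, 50) 88.2
white [256. 206.] 186 c [0.5566 0.2743] (53, 52) -0.2
white [284. 205.] 189 c [0.5581 0.1696] (55, 53) -46.1
tape [188. 232.] 1429 c [0.4703 0.5164] (212, 145) 12.2
tape [261. 239.] 156 c [0.4355 0.2605] (98, 62) 14.6
green [291. 239.] 2137 c [0.4331 0.1952] (318, 136) -86.9
green [257. 240.] 182 c [0.4349 0.2802] (62, 48) 15.3
cab [402. 144.] 5761 c [ 0.7583 -0.2631] (315, 253) 61.6
cab [214. 317.] 5754 c [0.1815 0.3857] (588, 207) -8.7
cab [335. 342.] 1499 c [ 0.0501 -0.0017] (202, 151) 88.6
cab [347. 380.] 649 c [-0.0541 -0.018 ] (167, 92) 70.7
cab [323. 388.] 500 c [-0.0675  0.0263] (116, 72) 88.8
cab [289. 392.] 630 c [-0.0711  0.1611] (140, 60) 88.8
8.7333
t 8.7333 pos [0.3891 0.28   0.1403] yaw 0.2 gap 0.653 F [3.5 1.6 3.2] j7 -0.31 tiltz [ 0.0048  0.0051 -1.    ]
shift now [0.5296 1.1817] rows 10 each [0.053  0.1182]
shift after turn [-0.7229  1.0744] rows 10 each [-0.0723  0.1074]
z 0.1009 turn -0.3226 rows 9 (yaw change 58.1 )
```

View pics/top1.png

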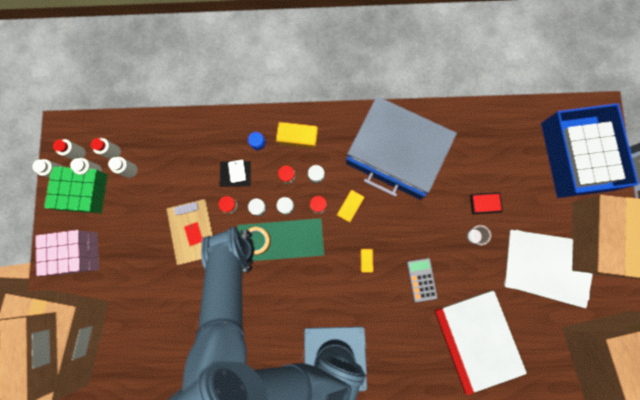

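The tape lies flat on the pad at (261,240). Next is the tin at (350,206).

```bash
python3 -m creep '0.053 0.118 0 0 -1;0.053 0.118 0 0 -1;0.053 0.118 0 0 -1;0.053 0.118 0 0 -1;0.053 0.118 0 0 -1;0.053 0.118 0 0 -1;0.053 0.118 0 0 -1;0.053 0.118 0 0 -1;0.053 0.118 0 0 -1;0.053 0.118 0 0 -1';python3 -m creep '0 0 0 -0.039 -1;0 0 0 -0.039 -1;0 0 0 -0.039 -1;0 0 0 -0.039 -1;0 0 0 -0.039 -1;0 0 0 -0.039 -1;0 0 0 -0.039 -1;0 0 0 -0.039 -1;0 0 0 -0.01 -1;0 0 0 0 -1'; python3 plan.py .5497 -.0736 .018 58.2;python3 - <<'E'
from h import *
cv2.imwrite('pics/w3.png',manip.grab_frame('wrist'))
m=manip.camera_model('wrist'); print(w2p([.5497,-.0736,.038],'wrist',m))
E
```

```text
clock: 9.57
eef_pos: [0.5481, -0.0763, 0.1347]
tcp_rot: [1.0, 0.003, 0.0, -0.0]
ft_force: [1.1, 0.4, 1.0]
finger_gap: 1.002
clock: 10.4
eef_pos: [0.5475, -0.0747, 0.1347]
tcp_rot: [0.873, 0.487, 0.0, 0.0]
ft_force: [0.2, -0.5, 0.0]
finger_gap: 1.0
t 10.4 pos [ 0.5475 -0.0747  0.1347] yaw 58.3 gap 1.0 F [ 0.2 -0.5  0. ] j7 1.28 tiltz [ 8.e-04  2.e-04 -1.e+00]
shift now [0.007  0.0042] rows 1 each [0.007  0.0042]
shift after turn [0.007  0.0042] rows 1 each [0.007  0.0042]
z 0.3889 turn 0.0006 rows 1 (yaw change -0.1 )
[326.17185166 211.63062526]
```

View pics/w3.png

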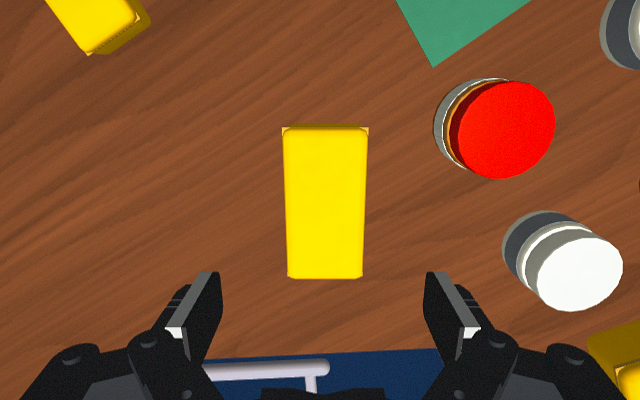

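```bash
python3 -m creep '0.005 0.0 0.09 0 -1;0 0 0.1 0 -1;0 0 0.1 0 -1;0 0 0.07 0 -1;0 0 0.03 0 -1;0 0 0 0 1;0 0 0 0 1;0 0 0 0 1;0 0 0 0 1;0 0 0 0 1' 50; python3 -m creep '0 0 0 0 1;0 0 -0.05 0 1;0 0 -0.1 0 1;0 0 -0.1 0 1;0 0 -0.1 0 1;0 0 0 0 1';  python3 plan.py .438 .104 .024 3; python3 - <<'E'
from h import *
cv2.imwrite('pics/w4.png',manip.grab_frame('wrist'))
E
```

```text
clock: 11.28
eef_pos: [0.5493, -0.0733, 0.0188]
tcp_rot: [0.874, 0.487, 0.001, 0.001]
ft_force: [-0.1, 0.2, 4.7]
finger_gap: 0.647
clock: 11.78
eef_pos: [0.5518, -0.0738, 0.1279]
tcp_rot: [0.874, 0.487, 0.004, 0.002]
ft_force: [0.8, -0.7, -1.7]
finger_gap: 0.649
t 11.7833 pos [ 0.5518 -0.0738  0.1279] yaw 58.2 gap 0.649 F [ 0.8 -0.7 -1.7] j7 1.29 tiltz [ 9.3e-03 -3.0e-04 -1.0e+00]
shift now [ 0.3042 -0.6344] rows 6 each [ 0.0507 -0.1057]
shift after turn [-0.3477 -0.6117] rows 6 each [-0.058  -0.1019]
z 0.3462 turn 0.3069 rows 8 (yaw change -55.2 )
```

View pics/w4.png

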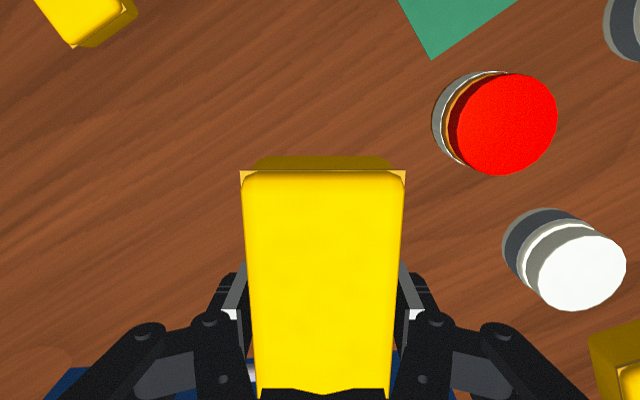

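```bash
python3 -m creep '0.025 -0.05 0 0 1;0.05 -0.105 0 0 1;0.05 -0.105 0 0 1;0.05 -0.105 0 0 1;0.05 -0.105 0 0 1;0.05 -0.105 0 0 1;0.024 -0.05 0 0 1;0 0 0 0.0385 1;0 0 0 0.0385 1;0 0 0 0.0385 1'; python3 -m creep '0 0 0 0.0385 1;0 0 0 0.0385 1;0 0 0 0.0385 1;0 0 0 0.0385 1;0 0 0 0.0385 1;0 0 0 0 1;0 0 0 0 1'; python3 plan.py .438 .099 .022 3
```

```text
clock: 12.67
eef_pos: [0.4348, 0.1021, 0.1215]
tcp_rot: [0.948, 0.319, -0.001, -0.0]
ft_force: [-0.0, 1.4, -2.5]
finger_gap: 0.644
clock: 13.25
eef_pos: [0.4352, 0.1016, 0.1217]
tcp_rot: [1.0, 0.027, -0.001, 0.001]
ft_force: [0.7, -0.9, -2.8]
finger_gap: 0.651
t 13.25 pos [0.4352 0.1016 0.1217] yaw 3.1 gap 0.651 F [ 0.7 -0.9 -2.8] j7 0.13 tiltz [-0.0012 -0.001  -1.    ]
shift now [0.0088 0.0093] rows 1 each [0.0088 0.0093]
shift after turn [0.0088 0.0093] rows 1 each [0.0088 0.0093]
z 0.3322 turn 0.0003 rows 1 (yaw change -0.1 )
```

```bash
python3 -m creep '0.008 0.009 0.08 0 1;0 0 0.09 0 1;0 0 0.08 0 1;0 0 0.05 0 1;0 0 0.03 0 1;0 0 0 0 1;0 0 0 0 1'; python3 plan.py .438 .099 .021 3
```

```text
clock: 13.83
eef_pos: [0.4385, 0.099, 0.0234]
tcp_rot: [1.0, 0.025, -0.0, -0.0]
ft_force: [0.3, -0.2, -2.3]
finger_gap: 0.649
t 13.8333 pos [0.4385 0.099  0.0234] yaw 2.9 gap 0.649 F [ 0.3 -0.2 -2.3] j7 0.28 tiltz [-4.e-04 -0.e+00 -1.e+00]
shift now [-0.0015 -0.0002] rows 1 each [-0.0015 -0.0002]
shift after turn [-0.0015 -0.0002] rows 1 each [-0.0015 -0.0002]
z 0.0079 turn -0.0006 rows 1 (yaw change 0.1 )
```

```bash
python3 -m creep '0 0 0.008 0 1;0 0 0.002 0 1;0 0 0 0 1;0 0 0 0 -1;0 0 0 0 -1;0 0 0 0 -1;0 0 -0.06 0 -1;0 0 -0.1 0 -1;0 0 -0.1 0 -1;0 0 -0.1 0 -1'; python3 plan.py .56 .045 .11 0; python3 - <<'E'
from h import *
cv2.imwrite('pics/w5.png',manip.grab_frame('wrist'))
E
python3 seg.py pics/top2.png
```

```text
clock: 14.67
eef_pos: [0.438, 0.0989, 0.1295]
tcp_rot: [1.0, 0.024, -0.0, 0.0]
ft_force: [1.5, 1.4, -0.5]
finger_gap: 1.0
t 14.6667 pos [0.438  0.0989 0.1295] yaw 2.8 gap 1.0 F [ 1.5  1.4 -0.5] j7 0.13 tiltz [-7.e-04 -4.e-04 -1.e+00]
shift now [0.3972 0.1992] rows 4 each [0.0993 0.0498]
shift after turn [0.4065 0.1796] rows 4 each [0.1016 0.0449]
z 0.065 turn 0.0156 rows 1 (yaw change -2.8 )
yellow [297. 134.] 744 c [0.8339 0.1211] (149, 77) 81.4
yellow [314. 236.] 142 c [0.4406 0.0629] (51, 37) -1.6
yellow [366. 260.] 254 c [ 0.348  -0.1259] (80, 40) -2.3
red [286. 173.] 221 c [0.6779 0.1616] (61, 60) -0.5
red [318. 203.] 223 c [0.5599 0.0457] (60, 58) -46.4
red [226. 204.] 220 c [0.5685 0.385 ] (60, 59) -45.5
red [193. 234.] 258 c [0.4616 0.5059] (73, 48) 19.1
red [454. 352.] 644 c [ 0.0272 -0.4138] (295, 25) 17.2
white [275.  59.] 292 c [1.1372 0.199 ] (88, 78) -0.7
white [236. 171.] 297 c [0.6929 0.348 ] (78, 55) 7.5
white [316. 173.] 178 c [0.6761 0.0495] (52, 50) 88.2
white [256. 206.] 185 c [0.5566 0.2743] (53, 52) -0.2
white [285. 204.] 154 c [0.5627 0.1686] (56, 41) 88.2
tape [191. 234.] 1702 c [0.4703 0.5164] (212, 145) 12.2
tape [255. 240.] 266 c [0.4317 0.279 ] (96, 95) 89.7
green [252. 243.] 415 c [0.4284 0.2878] (135, 128) 2.8
green [256. 240.] 216 c [0.4335 0.2855] (61, 60) -45.8
green [314. 250.] 177 c [0.3926 0.0677] (69, 41) -84.5
cab [402. 144.] 5758 c [ 0.7593 -0.2635] (317, 253) 62.0
cab [262. 318.] 8304 c [0.2151 0.2489] (684, 262) -13.8
cab [339. 342.] 1429 c [ 0.0404 -0.0016] (201, 171) 88.9
cab [349. 380.] 453 c [-0.0446 -0.0288] (152, 60) 44.8
cab [320. 389.] 886 c [-0.0638  0.0579] (206, 79) 88.8
14.7667
```

View pics/w5.png

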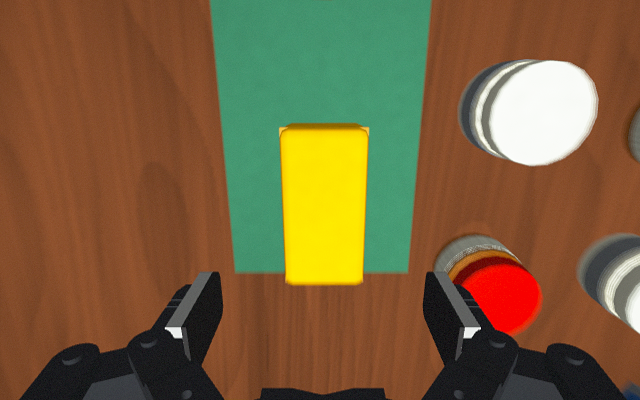

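View pics/top2.png

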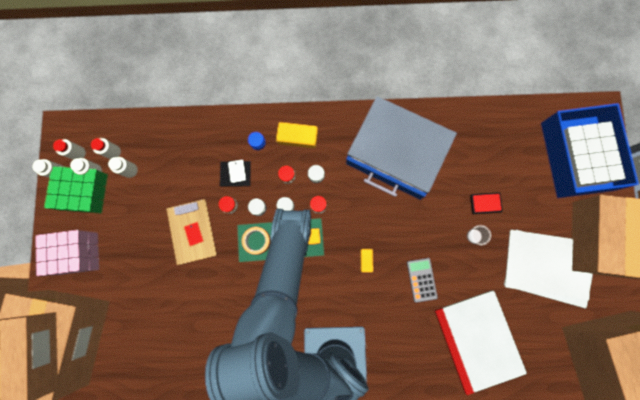

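```bash
python3 -m creep '0 0 0 0.0156 -1;0.1 0.045 0 0 -1;0.1 0.045 0 0 -1;0.1 0.045 0 0 -1;0.1 0.045 0 0 -1;0 0 0 0 -1;0 0 0 0 -1'; python3 plan.py .560 .0455 .027 0;python3 - <<'E'
from h import *
cv2.imwrite('pics/w6.png',manip.grab_frame('wrist'))
m=manip.camera_model('wrist'); print(w2p([.560,.0455,.052],'wrist',m))
E
python3 seg.py pics/top3.png | egrep 'tape|yellow'
```

```text
clock: 15.35
eef_pos: [0.5593, 0.0439, 0.1277]
tcp_rot: [1.0, -0.001, 0.0, 0.0]
ft_force: [0.2, -0.2, -0.7]
finger_gap: 1.001
t 15.35 pos [0.5593 0.0439 0.1277] yaw -0.1 gap 1.001 F [ 0.2 -0.2 -0.7] j7 0.24 tiltz [ 2.e-04 -1.e-03 -1.e+00]
shift now [ 0.0024 -0.0055] rows 1 each [ 0.0024 -0.0055]
shift after turn [ 0.0024 -0.0055] rows 1 each [ 0.0024 -0.0055]
z 0.3356 turn -0.0005 rows 1 (yaw change 0.1 )
[326.23255669 220.39182677]
yellow [297. 134.] 748 c [0.8339 0.1211] (150, 77) 81.1
yellow [366. 260.] 256 c [ 0.348 -0.126] (80, 40) -2.3
tape [191. 234.] 1703 c [0.4703 0.5164] (212, 145) 12.2
tape [254. 239.] 243 c [0.4327 0.2799] (97, 92) -45.9
```

View pics/w6.png

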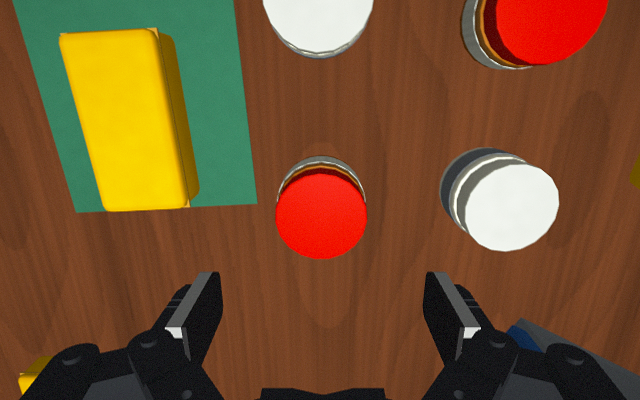

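```bash
python3 -m creep '-0.004 -0.015 0.08 0 -1;0 0 0.1 0 -1;0 0 0.1 0 -1;0 0 0.055 0 -1;0 0 0 0 1;0 0 0 0 1;0 0 0 0 1;0 0 0 0 1;0 0 -0.05 0 1;0 0 0 0 1' 50; python3 plan.py .563 .088 .03 0
```

```text
clock: 16.28
eef_pos: [0.5589, 0.0499, 0.0454]
tcp_rot: [1.0, 0.0, 0.002, -0.0]
ft_force: [0.6, 0.2, -0.7]
finger_gap: 0.687
t 16.2833 pos [0.5589 0.0499 0.0454] yaw 0.0 gap 0.687 F [ 0.6  0.2 -0.7] j7 0.31 tiltz [ 4.1e-03  7.0e-04 -1.0e+00]
shift now [ 0.0136 -0.127 ] rows 1 each [ 0.0136 -0.127 ]
shift after turn [ 0.0136 -0.127 ] rows 1 each [ 0.0136 -0.127 ]
z 0.0515 turn 0.0001 rows 1 (yaw change -0.0 )
```

```bash
python3 -m creep '0.007 -0.06 0 0 1;0.006 -0.065 0 0 1;0 0 0 0 1;0 0 0.048 0 1;0 0 0 0 1;0 0 0 0 1;0 0 0 0 -1;0 0 0 0 -1;0 0 0 0 -1;0 0 0 0 -1'; python3 -m creep '0 0 -0.08 0 -1;0 0 -0.1 0 -1;0 0 -0.1 0 -1;0 0 -0.1 0 -1'; python3 plan.py .61 -.187 .14 -28; python3 - <<'E'
from h import *
cv2.imwrite('pics/w7.png',manip.grab_frame('wrist'))
E
```

```text
clock: 17.12
eef_pos: [0.561, 0.0868, 0.0284]
tcp_rot: [1.0, -0.0, -0.0, 0.0]
ft_force: [-0.5, -0.3, -0.2]
finger_gap: 1.005
clock: 17.45
eef_pos: [0.5608, 0.0869, 0.1436]
tcp_rot: [1.0, -0.0, -0.0, 0.0]
ft_force: [-0.3, 0.3, 0.7]
finger_gap: 1.002
t 17.45 pos [0.5608 0.0869 0.1436] yaw -0.0 gap 1.002 F [-0.3  0.3  0.7] j7 0.16 tiltz [-6.e-04 -4.e-04 -1.e+00]
shift now [0.1642 0.9128] rows 8 each [0.0205 0.1141]
shift after turn [0.5735 0.729 ] rows 8 each [0.0717 0.0911]
z 0.012 turn 0.1555 rows 4 (yaw change -28.0 )
```

View pics/w7.png

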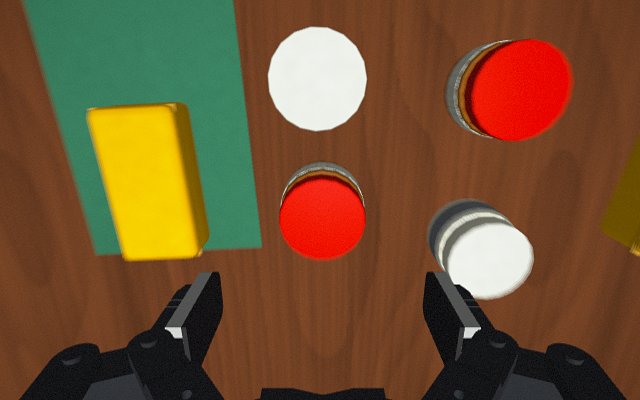

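The jar was moved upright, clear of the drawer's path. Next is the handle: turn, then go over it with a narrow opening.

```bash
python3 -m creep '0.02 0.06 0 0 0.4;0.02 0.12 0 0 0.4;0.02 0.12 0 0 0.4;0.02 0.12 0 0 0.4;0.02 0.12 0 0 0.4;0.02 0.12 0 0 0.4;0.02 0.12 0 0 0.4;0.024 0.12 0 0 0.4;0 0 0 0.039 0.4;0 0 0 0.039 0.4';python3 -m creep '0 0 0 0.039 0.4;0 0 0 0.038 0.4;0 0 0 0 0.4;0 0 0 0 0.4'; python3 plan.py .611 -.187 .14 -28; python3 - <<'E'
from h import *
im=manip.grab_frame('wrist')
m=manip.camera_model('wrist')
c=np.array([.7596,-.2633]);a=np.radians(-28);ex=np.array([np.cos(a),np.sin(a)]);ey=np.array([-ex[1],ex[0]])
def P(x,y,z): w=c+x*ex+y*ey; return tuple(int(round(v*8)) for v in w2p([*w,z],'wrist',m))
for pts in ([(-.165,-.06,.067),(-.165,.06,.067)],[(-.13,-.16,.105),(-.13,.16,.105)],[(-.13,-.16,.092),(-.13,.16,.092)]):
    for p,q in zip(pts,pts[1:]): cv2.line(im,P(*p),P(*q),(0,255,0),1,shift=3)
cv2.imwrite('pics/w8.png',im)
E
```

```text
clock: 18.33
eef_pos: [0.6097, -0.1873, 0.1427]
tcp_rot: [0.992, -0.128, 0.0, 0.001]
ft_force: [0.5, 2.1, -0.5]
finger_gap: 0.301
clock: 18.67
eef_pos: [0.6103, -0.1827, 0.1421]
tcp_rot: [0.971, -0.239, -0.0, 0.0]
ft_force: [-0.0, 0.4, 0.2]
finger_gap: 0.302
t 18.6667 pos [ 0.6103 -0.1827  0.1421] yaw -27.7 gap 0.302 F [-0.   0.4  0.2] j7 0.19 tiltz [-5.e-04 -4.e-04 -1.e+00]
shift now [0.0088 0.0115] rows 1 each [0.0088 0.0115]
shift after turn [0.0089 0.0114] rows 1 each [0.0089 0.0114]
z 0.0071 turn 0.0018 rows 1 (yaw change -0.3 )
```

View pics/w8.png

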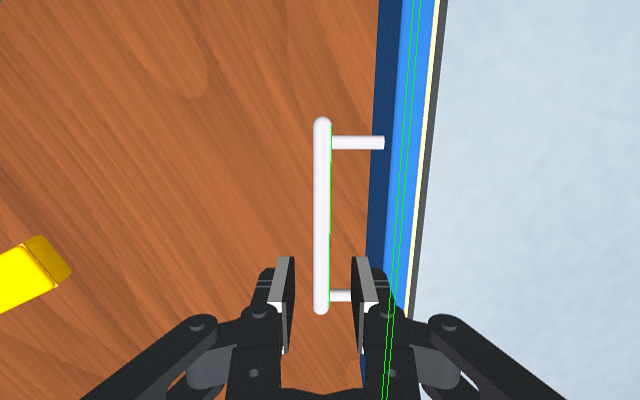

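The bar shows at wrist column 321, right between the pads (295 and 352), and the drawer is about 5 mm ajar. I go down onto it.

```bash
python3 -m creep '-0.003 0 0.08 0 0.4;0 0 0.08 0 0.4;0 0 0.05 0 0.4;0 0 0 0 0.4;0 0 0 0 0.4'; python3 plan.py .609 -.183 .066 -28
```

```text
clock: 19.13
eef_pos: [0.6092, -0.1824, 0.0791]
tcp_rot: [0.971, -0.24, -0.001, 0.0]
ft_force: [-0.0, 0.2, -0.7]
finger_gap: 0.306
t 19.1333 pos [ 0.6092 -0.1824  0.0791] yaw -27.8 gap 0.306 F [-0.   0.2 -0.7] j7 0.23 tiltz [-1.2e-03  2.0e-04 -1.0e+00]
shift now [0.0002 0.002 ] rows 1 each [0.0002 0.002 ]
shift after turn [0.0002 0.002 ] rows 1 each [0.0002 0.002 ]
z 0.0437 turn 0.001 rows 1 (yaw change -0.2 )
```

```bash
python3 -m creep '0 0 0.025 0 0.4;0 0 0.019 0 0.4;0 0 0 0 0.4;0 0 0 0 1;0 0 0 0 1;0 0 0 0 1;0 0 0 0 1;0 0 0 0 1' 40; python3 -m creep '-0.03 0 0 0 1;-0.04 0 0 0 1;-0.04 0 0 0 1;-0.04 0 0 0 1' ;python3 plan.py .609 -.183 .066 -28
```

```text
clock: 19.8
eef_pos: [0.6099, -0.1824, 0.0666]
tcp_rot: [0.971, -0.241, 0.0, -0.0]
ft_force: [-0.4, -0.1, 2.0]
finger_gap: 0.111
clock: 20.13
eef_pos: [0.5697, -0.1609, 0.0665]
tcp_rot: [0.971, -0.241, 0.001, -0.0]
ft_force: [2.1, -0.6, 1.3]
finger_gap: 0.108
t 20.1333 pos [ 0.5697 -0.1609  0.0665] yaw -27.9 gap 0.108 F [ 2.1 -0.6  1.3] j7 0.25 tiltz [ 1.4e-03 -3.0e-04 -1.0e+00]
shift now [0.1503 0.0039] rows 2 each [0.0752 0.002 ]
shift after turn [0.1503 0.0036] rows 2 each [0.0752 0.0018]
z 0.0018 turn 0.0007 rows 1 (yaw change -0.1 )
```

```bash
python3 -m creep '-0.05 0 0 0 1;-0.05 0 0 0 1;-0.05 0 0 0 1;-0.05 0 0 0 1;-0.05 0 0 0 1;-0.05 0 0 0 1;-0.05 0 0 0 1;-0.04 0 0 0 1;-0.02 0 0 0 1;0 0 0 0 1' ;python3 plan.py .609 -.183 .066 -28
```

```text
clock: 20.97
eef_pos: [0.4602, -0.1022, 0.0665]
tcp_rot: [0.971, -0.24, -0.001, -0.001]
ft_force: [1.0, 3.2, 2.5]
finger_gap: 0.105
t 20.9667 pos [ 0.4602 -0.1022  0.0665] yaw -27.8 gap 0.105 F [1.  3.2 2.5] j7 0.27 tiltz [-6.0e-04  2.1e-03 -1.0e+00]
shift now [0.5644 0.0066] rows 5 each [0.1129 0.0013]
shift after turn [0.5644 0.0048] rows 5 each [0.1129 0.001 ]
z 0.0016 turn 0.001 rows 1 (yaw change -0.2 )
```

Opened about 0.175. I release, rise and look.

```bash
python3 -m creep '0 0 0 0 0.4;0 0 0 0 0.4;0 0 -0.08 0 0.4;0 0 -0.1 0 0.4;0 0 -0.1 0 0.4;0 0 -0.1 0 -1;0 -0.1 -0.02 0 -1;0 -0.1 0 0 -1;0 -0.1 0 0 -1' ; python3 seg.py pics/top4.png | egrep 'red|yell|tape|white|^[0-9]'
```

```text
clock: 21.72
eef_pos: [0.5046, -0.0242, 0.1872]
tcp_rot: [0.97, -0.242, 0.001, -0.0]
ft_force: [1.0, 0.3, -0.5]
finger_gap: 0.852
yellow [297. 134.] 743 c [0.8337 0.1212] (149, 78) 81.4
yellow [295. 236.] 132 c [0.439  0.1294] (51, 44) -0.8
yellow [366. 260.] 252 c [ 0.348  -0.1259] (80, 40) -2.3
red [286. 173.] 218 c [0.6779 0.1616] (60, 58) 43.3
red [307. 203.] 205 c [0.562  0.0836] (60, 55) -1.7
red [226. 204.] 218 c [0.5685 0.385 ] (60, 59) -45.5
red [193. 234.] 259 c [0.4616 0.5059] (73, 48) 19.1
red [454. 352.] 637 c [ 0.0272 -0.4139] (295, 25) 17.2
white [275.  61.] 199 c [1.1352 0.1989] (70, 66) 6.4
white [236. 171.] 295 c [0.6928 0.3483] (78, 55) 8.1
white [316. 173.] 177 c [0.6761 0.0495] (52, 50) 88.2
white [256. 206.] 185 c [0.5566 0.2743] (53, 52) -0.2
white [284. 205.] 187 c [0.5581 0.1696] (55, 53) -46.1
tape [382. 195.] 3060 c [ 0.5879 -0.1727] (297, 175) 61.4
tape [191. 234.] 1689 c [0.4704 0.5161] (212, 144) 12.2
tape [255. 240.] 261 c [0.4317 0.279 ] (96, 95) 89.7Traceback (most recent call last):
  File "seg.py", line 18, in <module>
    import sys; run(sys.argv[1] if len(sys.argv)>1 else None)
                ~~~^^^^^^^^^^^^^^^^^^^^^^^^^^^^^^^^^^^^^^^^^^
  File "seg.py", line 14, in run
    c,s,a=rect(L==i,'top',z)
          ~~~~^^^^^^^^^^^^^^
  File "h.py", line 16, in rect
    W=np.array([p2w(p,cam,z)[:2] for p in c],np.float32)*1000
                ~~~^^^^^^^^^
  File "h.py", line 4, in p2w
    m=m or manip.camera_model(cam)
           ~~~~~~~~~~~~~~~~~~^^^^^
ValueError: time passes only in moves, steps and waits
```

View pics/top4.png

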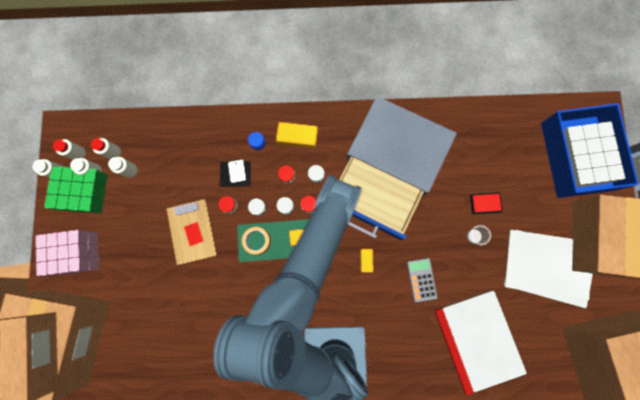

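The drawer stands wide open, at top (385,195). Now the first jar, at (307,203), with the same yaw.

```bash
sed -i 's/    W=np.array(\[p2w(p,cam,z)/    m=manip.camera_model(cam)\n    W=np.array([p2w(p,cam,z,m)/' h.py; python3 plan.py .562 .086 .1 -28; python3 -m creep '-0.02 -0.1 0 0 -1;-0.02 -0.12 0 0 -1;0 -0.11 0.03 0 -1;0 0 0 0 -1'; python3 plan.py .562 .086 .0275 -28;python3 - <<'E'
from h import *
cv2.imwrite('pics/w9.png',manip.grab_frame('wrist'))
m=manip.camera_model('wrist'); print(w2p([.562,.086,.052],'wrist',m))
E
```

```text
t 21.7667 pos [ 0.5074 -0.0173  0.1865] yaw -27.5 gap 0.933 F [3.4 6.2 0.3] j7 -0.08 tiltz [ 0.003   0.0021 -1.    ]
shift now [ 0.0024 -0.3894] rows 3 each [ 0.0008 -0.1298]
shift after turn [-0.001  -0.3894] rows 3 each [-0.0003 -0.1298]
z 0.2883 turn 0.0027 rows 1 (yaw change -0.5 )
clock: 22.1
eef_pos: [0.541, 0.0758, 0.1757]
tcp_rot: [0.972, -0.236, 0.0, -0.001]
ft_force: [-0.9, 0.4, -0.4]
finger_gap: 1.006
t 22.1 pos [0.541  0.0758 0.1757] yaw -27.4 gap 1.006 F [-0.9  0.4 -0.4] j7 -0.23 tiltz [ 4.0e-04  1.5e-03 -1.0e+00]
shift now [ 0.0465 -0.0623] rows 1 each [ 0.0465 -0.0623]
shift after turn [ 0.0458 -0.0628] rows 1 each [ 0.0458 -0.0628]
z 0.494 turn 0.0036 rows 1 (yaw change -0.6 )
[340.28486538 166.72008285]
```

View pics/w9.png

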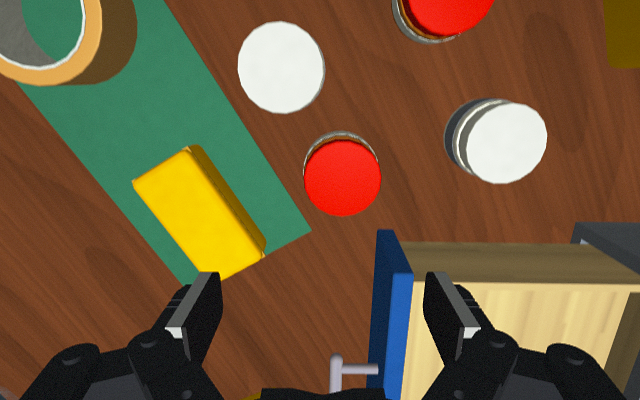

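```bash
python3 -m creep '0.043 -0.05 0.05 0.003 -1;0 0 0.12 0 -1;0 0 0 0 -1;0 0 0 0 -1'; python3 plan.py .560 .083 .0275 -28;python3 - <<'E'
from h import *
cv2.imwrite('pics/w10.png',manip.grab_frame('wrist'))
m=manip.camera_model('wrist'); print(w2p([.56,.083,.052],'wrist',m))
E
```

```text
clock: 22.48
eef_pos: [0.5559, 0.0741, 0.1251]
tcp_rot: [0.969, -0.246, -0.002, 0.002]
ft_force: [-0.2, -0.7, 0.9]
finger_gap: 1.0
t 22.4833 pos [0.5559 0.0741 0.1251] yaw -28.5 gap 1.0 F [-0.2 -0.7  0.9] j7 -0.2 tiltz [-0.0037 -0.0023 -1.    ]
shift now [-0.0022 -0.0325] rows 1 each [-0.0022 -0.0325]
shift after turn [-0.0019 -0.0326] rows 1 each [-0.0019 -0.0326]
z 0.3255 turn -0.0029 rows 1 (yaw change 0.5 )
[319.48288611 207.82575517]
```

View pics/w10.png

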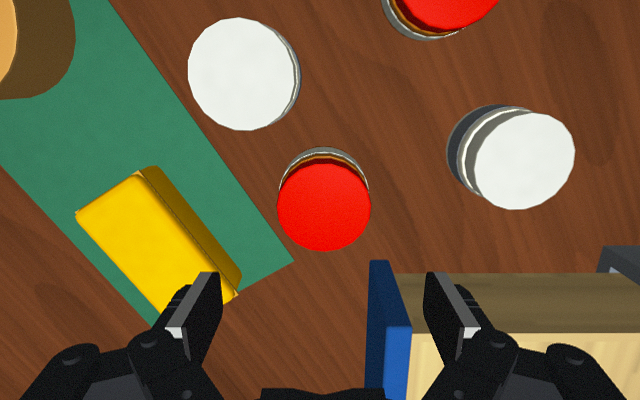

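```bash
python3 -m creep '0.007 -0.032 0.05 0 -1;0 0 0.1 0 -1;0 0 0.1 0 -1;0 0 0.075 0 -1;0 0 0 0 -1;0 0 0 0 1;0 0 0 0 1;0 0 0 0 1;0 0 0 0 1;0 0 0 0 1' 50; python3 -m creep '0 0 -0.08 0 1;0 0 -0.11 0 1;0 0 -0.11 0 1;0 0 -0.11 0 1;0 0 0 0 1'; python3 plan.py .5254 -.2351 .052 -28
```

```text
clock: 23.37
eef_pos: [0.5654, 0.0833, 0.0314]
tcp_rot: [0.969, -0.246, 0.002, -0.001]
ft_force: [-1.4, -0.4, 6.8]
finger_gap: 0.693
clock: 23.78
eef_pos: [0.5681, 0.0832, 0.1593]
tcp_rot: [0.969, -0.246, 0.005, -0.003]
ft_force: [1.2, -0.5, -0.4]
finger_gap: 0.686
t 23.7833 pos [0.5681 0.0832 0.1593] yaw -28.5 gap 0.686 F [ 1.2 -0.5 -0.4] j7 -0.23 tiltz [ 0.0115  0.0026 -0.9999]
shift now [0.3807 1.0004] rows 9 each [0.0423 0.1112]
shift after turn [0.3723 1.0036] rows 9 each [0.0414 0.1115]
z 0.3575 turn -0.0027 rows 1 (yaw change 0.5 )
```

```bash
python3 -m creep '0.02 0.055 0 -0.0025 1;0.041 0.111 0 0 1;0.041 0.111 0 0 1;0.041 0.111 0 0 1;0.041 0.111 0 0 1;0.041 0.111 0 0 1;0.041 0.111 0 0 1;0.041 0.111 0 0 1;0.041 0.111 0 0 1;0.03 0.06 0 0 1'; python3 -m creep '0 0 0 0 1;0 0 0 0 1'; python3 plan.py .5254 -.2351 .053 -28; python3 - <<'E'
from h import *
cv2.imwrite('pics/w11.png',manip.grab_frame('wrist'))
E
```

```text
clock: 24.62
eef_pos: [0.5211, -0.2406, 0.1535]
tcp_rot: [0.97, -0.244, 0.001, 0.001]
ft_force: [0.1, 0.6, -0.3]
finger_gap: 0.687
clock: 24.78
eef_pos: [0.5225, -0.237, 0.1529]
tcp_rot: [0.97, -0.243, 0.001, 0.0]
ft_force: [0.1, 0.6, -0.8]
finger_gap: 0.693
t 24.7833 pos [ 0.5225 -0.237   0.1529] yaw -28.1 gap 0.693 F [ 0.1  0.6 -0.8] j7 0.33 tiltz [ 1.7e-03 -8.0e-04 -1.0e+00]
shift now [ 0.0056 -0.0104] rows 1 each [ 0.0056 -0.0104]
shift after turn [ 0.0056 -0.0103] rows 1 each [ 0.0056 -0.0103]
z 0.3329 turn -0.0008 rows 1 (yaw change 0.1 )
```

View pics/w11.png

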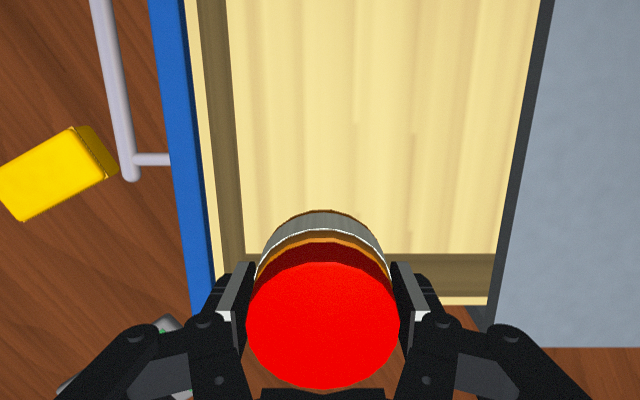

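```bash
python3 -m creep '0.005 -0.012 0.07 0 1;0 0 0.08 0 1;0 0 0.08 0 1;0 0 0.06 0 1;0 0 0.03 0 1;0 0 0 0 1;0 0 0 0 1'; python3 plan.py .5254 -.2351 .052 -28
```

```text
clock: 25.42
eef_pos: [0.5263, -0.232, 0.0561]
tcp_rot: [0.971, -0.241, 0.0, -0.0]
ft_force: [-0.3, 0.8, -0.9]
finger_gap: 0.692
t 25.4167 pos [ 0.5263 -0.232   0.0561] yaw -27.9 gap 0.692 F [-0.3  0.8 -0.9] j7 0.42 tiltz [ 4.e-04  2.e-04 -1.e+00]
shift now [0.0023 0.0106] rows 1 each [0.0023 0.0106]
shift after turn [0.0023 0.0106] rows 1 each [0.0023 0.0106]
z 0.0137 turn 0.0006 rows 1 (yaw change -0.1 )
```

```bash
python3 -m creep '0 0 0.008 0 1;0 0 0.006 0 1;0 0 0 0 1;0 0 0 0 1'; python3 plan.py .5254 -.2351 .052 -28
```

```text
clock: 25.75
eef_pos: [0.5274, -0.2333, 0.0533]
tcp_rot: [0.97, -0.242, 0.002, -0.0]
ft_force: [0.7, 1.4, 7.1]
finger_gap: 0.686
t 25.75 pos [ 0.5274 -0.2333  0.0533] yaw -28.0 gap 0.686 F [0.7 1.4 7.1] j7 0.42 tiltz [ 3.6e-03 -7.0e-04 -1.0e+00]
shift now [-0.003   0.0083] rows 1 each [-0.003   0.0083]
shift after turn [-0.003   0.0083] rows 1 each [-0.003   0.0083]
z 0.0043 turn 0.0002 rows 1 (yaw change -0.0 )
```

Contact with the floor (7 N up). I release, rise and check.

```bash
python3 -m creep '0 0 0 0 0;0 0 0 0 -0.6;0 0 0 0 -0.6;0 0 -0.05 0 -0.6;0 0 -0.1 0 -0.6;0 0 -0.12 0 -0.8;0 0 -0.12 0 -1;0 0 0 0 -1'; python3 seg.py pics/top5.png | grep red; python3 - <<'E'
from h import *
cv2.imwrite('pics/w12.png',manip.grab_frame('wrist'))
E
python3 plan.py .678 .1616 .16 -28
```

```text
clock: 26.42
eef_pos: [0.5287, -0.2355, 0.1758]
tcp_rot: [0.97, -0.242, 0.005, 0.001]
ft_force: [0.5, -1.7, 0.3]
finger_gap: 0.997
red [286. 173.] 218 c [0.677  0.1625] (61, 59) -45.8
red [226. 204.] 220 c [0.5685 0.385 ] (60, 59) -45.6
red [193. 234.] 261 c [0.4615 0.5058] (73, 48) 17.7
red [454. 352.] 638 c [ 0.0272 -0.4139] (295, 25) 17.2
t 26.5167 pos [ 0.5266 -0.2332  0.1709] yaw -28.0 gap 0.997 F [ 0.1  0.8 -0.9] j7 0.31 tiltz [ 3.6e-03 -7.0e-04 -1.0e+00]
shift now [-0.1715 -1.3992] rows 11 each [-0.0156 -0.1272]
shift after turn [-0.1722 -1.3991] rows 11 each [-0.0157 -0.1272]
z 0.0362 turn 0.0001 rows 1 (yaw change -0.0 )
```

View pics/w12.png

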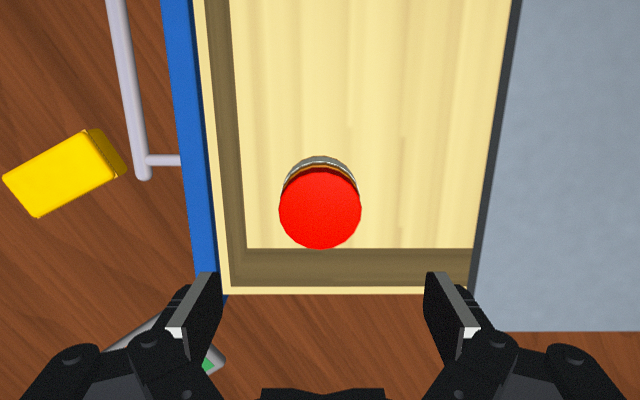

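The first jar stands upright in the drawer, at wrist (320,205). Now the second, at (286,173).

```bash
python3 -m creep '-0.01 -0.09 0 0 -1;-0.016 -0.127 0 0 -1;-0.016 -0.127 0 0 -1;-0.016 -0.127 0 0 -1;-0.016 -0.127 0 0 -1;-0.016 -0.127 0 0 -1;-0.016 -0.127 0 0 -1;-0.016 -0.127 0 0 -1;-0.016 -0.127 0 0 -1;-0.016 -0.127 0 0 -1'; python3 -m creep '-0.016 -0.127 0.05 0 -1;0 -0.03 0.1 0 -1;0 0 0 0 -1;0 0 0 0 -1';python3 plan.py .677 .162 .0275 -28;python3 - <<'E'
from h import *
cv2.imwrite('pics/w13.png',manip.grab_frame('wrist'))
m=manip.camera_model('wrist'); print(w2p([.677,.162,.052],'wrist',m))
E
```

```text
clock: 27.35
eef_pos: [0.6576, 0.1174, 0.1674]
tcp_rot: [0.97, -0.242, -0.001, 0.001]
ft_force: [0.6, -0.3, 1.0]
finger_gap: 0.999
clock: 27.68
eef_pos: [0.6741, 0.1595, 0.121]
tcp_rot: [0.97, -0.241, -0.002, 0.002]
ft_force: [-0.4, -1.5, 1.0]
finger_gap: 1.0
t 27.6833 pos [0.6741 0.1595 0.121 ] yaw -27.9 gap 1.0 F [-0.4 -1.5  1. ] j7 -0.34 tiltz [-0.0052 -0.0019 -1.    ]
shift now [ 0.0045 -0.012 ] rows 1 each [ 0.0045 -0.012 ]
shift after turn [ 0.0045 -0.012 ] rows 1 each [ 0.0045 -0.012 ]
z 0.3116 turn 0.0005 rows 1 (yaw change -0.1 )
[321.20891362 217.03303729]
```

View pics/w13.png

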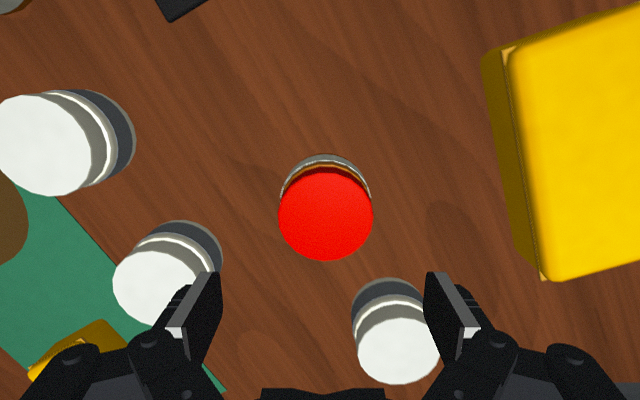

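```bash
python3 -m creep '0.01 -0.015 0.05 0 -1;0 0 0.1 0 -1;0 0 0.1 0 -1;0 0 0.062 0 -1;0 0 0 0 -1;0 0 0 0 1;0 0 0 0 1;0 0 0 0 1;0 0 0 0 1;0 0 0 0 1' 50; python3 -m creep '0 0 -0.08 0 1;0 0 -0.11 0 1;0 0 -0.11 0 1;0 0 -0.11 0 1;0 0 0 0 1'; python3 plan.py .5653 -.16 .053 -28
```

```text
clock: 28.57
eef_pos: [0.6829, 0.1613, 0.033]
tcp_rot: [0.97, -0.242, 0.002, -0.001]
ft_force: [-0.2, -0.5, 6.9]
finger_gap: 0.691
clock: 28.98
eef_pos: [0.6857, 0.1615, 0.162]
tcp_rot: [0.97, -0.242, 0.006, -0.003]
ft_force: [2.2, -0.2, -0.1]
finger_gap: 0.687
t 28.9833 pos [0.6857 0.1615 0.162 ] yaw -28.0 gap 0.687 F [ 2.2 -0.2 -0.1] j7 -0.36 tiltz [ 0.0127  0.0024 -0.9999]
shift now [0.1488 1.1346] rows 9 each [0.0165 0.1261]
shift after turn [0.1489 1.1346] rows 9 each [0.0165 0.1261]
z 0.3632 turn 0.0 rows 1 (yaw change -0.0 )
```

```bash
python3 -m creep '0.01 0.06 0 0 1;0.016 0.126 0 0 1;0.016 0.126 0 0 1;0.016 0.126 0 0 1;0.016 0.126 0 0 1;0.016 0.126 0 0 1;0.016 0.126 0 0 1;0.016 0.126 0 0 1;0.016 0.126 0 0 1;0.01 0.06 0 0 1'; python3 -m creep '0 0 0 0 1;0 0 0 0 1'; python3 plan.py .5653 -.16 .053 -28; python3 - <<'E'
from h import *
cv2.imwrite('pics/w14.png',manip.grab_frame('wrist'))
E
```

```text
clock: 29.82
eef_pos: [0.559, -0.1639, 0.1545]
tcp_rot: [0.97, -0.245, 0.001, 0.001]
ft_force: [-1.0, -0.5, -1.9]
finger_gap: 0.688
clock: 29.98
eef_pos: [0.5613, -0.1594, 0.154]
tcp_rot: [0.97, -0.243, 0.001, -0.0]
ft_force: [0.2, 0.6, -1.8]
finger_gap: 0.689
t 29.9833 pos [ 0.5613 -0.1594  0.154 ] yaw -28.2 gap 0.689 F [ 0.2  0.6 -1.8] j7 0.18 tiltz [ 1.8e-03 -1.0e-04 -1.0e+00]
shift now [ 0.0126 -0.0045] rows 1 each [ 0.0126 -0.0045]
shift after turn [ 0.0126 -0.0044] rows 1 each [ 0.0126 -0.0044]
z 0.3366 turn -0.0009 rows 1 (yaw change 0.2 )
```

View pics/w14.png

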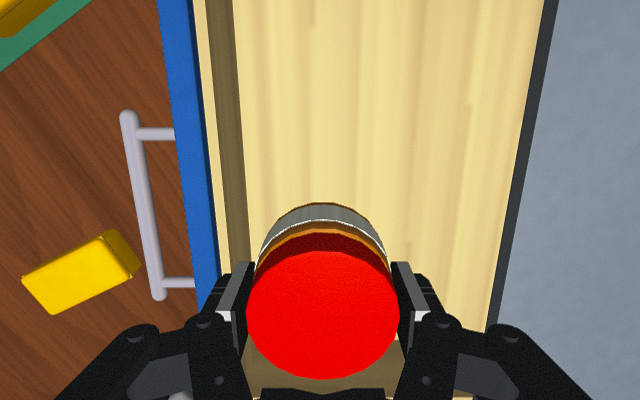

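```bash
python3 -m creep '0.012 -0.003 0.07 0 1;0 0 0.08 0 1;0 0 0.08 0 1;0 0 0.06 0 1;0 0 0.025 0 1;0 0 0 0 1;0 0 0.008 0 1;0 0 0.006 0 1;0 0 0 0 1;0 0 0 0 1'; python3 plan.py .5653 -.16 .053 -28
```

```text
clock: 30.87
eef_pos: [0.5657, -0.1587, 0.055]
tcp_rot: [0.97, -0.242, 0.001, -0.0]
ft_force: [0.4, -0.3, -1.2]
finger_gap: 0.688
t 30.8667 pos [ 0.5657 -0.1587  0.055 ] yaw -28.0 gap 0.688 F [ 0.4 -0.3 -1.2] j7 0.27 tiltz [ 1.4e-03 -2.0e-04 -1.0e+00]
shift now [0.0008 0.0044] rows 1 each [0.0008 0.0044]
shift after turn [0.0008 0.0044] rows 1 each [0.0008 0.0044]
z 0.0068 turn 0.0003 rows 1 (yaw change -0.0 )
```

```bash
python3 -m creep '0 0 0.006 0 1;0 0 0 0 1;0 0 0 0 1'; python3 plan.py .5653 -.16 .053 -28 | head -1; python3 -m creep '0 0 0 0 0.2;0 0 0 0 -0.2;0 0 0 0 -0.7;0 0 -0.05 0 -0.8;0 0 -0.1 0 -0.8;0 0 -0.12 0 -0.8;0 0 -0.12 0 -1;0 0 0 0 -1'; python3 seg.py pics/top6.png | grep red; python3 - <<'E'
from h import *
cv2.imwrite('pics/w15.png',manip.grab_frame('wrist'))
E
python3 plan.py .5685 .385 .16 -28
```

```text
clock: 31.12
eef_pos: [0.5675, -0.1597, 0.055]
tcp_rot: [0.97, -0.242, 0.003, -0.0]
ft_force: [1.0, -0.4, 11.7]
finger_gap: 0.688
t 31.1167 pos [ 0.5675 -0.1597  0.055 ] yaw -28.0 gap 0.688 F [ 1.  -0.4 11.7] j7 0.27 tiltz [ 0.0053 -0.0011 -1.    ]
clock: 31.78
eef_pos: [0.5684, -0.1609, 0.177]
tcp_rot: [0.97, -0.242, 0.005, -0.0]
ft_force: [1.0, -1.1, 0.3]
finger_gap: 0.997
red [226. 204.] 220 c [0.5685 0.385 ] (60, 59) -45.5
red [395. 209.] 180 c [ 0.5308 -0.236 ] (54, 53) 42.4
red [193. 234.] 260 c [0.4615 0.5059] (73, 48) 19.4
red [454. 352.] 641 c [ 0.0272 -0.4137] (295, 25) 17.2
t 31.8833 pos [ 0.566  -0.1589  0.1718] yaw -28.0 gap 1.0 F [-0.7  0.5 -0.5] j7 0.17 tiltz [ 3.7e-03 -1.0e-04 -1.0e+00]
shift now [-0.843  -1.6051] rows 14 each [-0.0602 -0.1146]
shift after turn [-0.8438 -1.6046] rows 14 each [-0.0603 -0.1146]
z 0.0394 turn 0.0002 rows 1 (yaw change -0.0 )
```

View pics/w15.png

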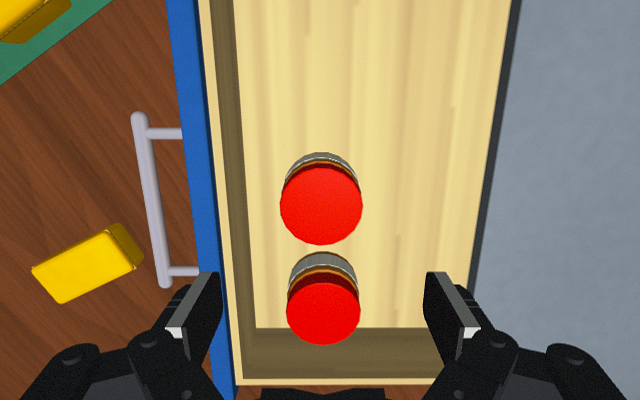

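Two jars stand in the drawer, at wrist (321,203) and (323,310). The third jar is at top (226,204).

```bash
python3 -m creep '-0.05 -0.095 0 0 -1;-0.06 -0.115 0 0 -1;-0.06 -0.115 0 0 -1;-0.06 -0.115 0 0 -1;-0.06 -0.115 0 0 -1;-0.06 -0.115 0 0 -1;-0.06 -0.115 0 0 -1;-0.06 -0.115 0 0 -1;-0.06 -0.115 0 0 -1;-0.06 -0.115 0 0 -1'; python3 -m creep '-0.06 -0.115 0 0 -1;-0.06 -0.115 0 0 -1;-0.06 -0.115 0.05 0 -1;-0.06 -0.115 0.1 0 -1;0 0 0 0 -1;0 0 0 0 -1';python3 plan.py .5685 .385 .0275 -28;python3 - <<'E'
from h import *
cv2.imwrite('pics/w16.png',manip.grab_frame('wrist'))
m=manip.camera_model('wrist'); print(w2p([.5685,.385,.052],'wrist',m))
E
```

```text
clock: 32.72
eef_pos: [0.5663, 0.2255, 0.1685]
tcp_rot: [0.97, -0.242, -0.001, 0.001]
ft_force: [0.4, 0.1, -0.4]
finger_gap: 1.001
clock: 33.22
eef_pos: [0.5657, 0.3754, 0.1255]
tcp_rot: [0.971, -0.239, -0.002, 0.002]
ft_force: [0.7, -0.4, 0.2]
finger_gap: 1.0
t 33.2167 pos [0.5657 0.3754 0.1255] yaw -27.7 gap 1.0 F [ 0.7 -0.4  0.2] j7 -0.68 tiltz [-0.0051 -0.0026 -1.    ]
shift now [-0.0067 -0.0325] rows 1 each [-0.0067 -0.0325]
shift after turn [-0.0069 -0.0325] rows 1 each [-0.0069 -0.0325]
z 0.3266 turn 0.0016 rows 1 (yaw change -0.3 )
[314.37439606 204.38535233]
```

View pics/w16.png

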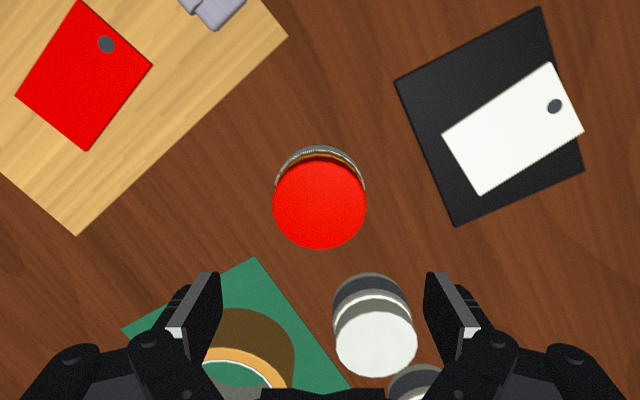

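```bash
python3 -m creep '0.004 -0.032 0.05 0 -1;0 0 0.1 0 -1;0 0 0.1 0 -1;0 0 0.077 0 -1;0 0 0 0 -1;0 0 0 0 1;0 0 0 0 1;0 0 0 0 1;0 0 0 0 1;0 0 0 0 1' 50; python3 -m creep '0 0 -0.08 0 1;0 0 -0.11 0 1;0 0 -0.11 0 1;0 0 -0.11 0 1;0 0 0 0 1'; python3 plan.py .6052 -.0849 .053 -28
```

```text
clock: 34.1
eef_pos: [0.5762, 0.3816, 0.0337]
tcp_rot: [0.97, -0.242, 0.002, -0.001]
ft_force: [-0.4, -1.2, 7.4]
finger_gap: 0.693
clock: 34.52
eef_pos: [0.5786, 0.3826, 0.1623]
tcp_rot: [0.97, -0.242, 0.004, -0.004]
ft_force: [2.2, 1.4, -1.0]
finger_gap: 0.683
t 34.5167 pos [0.5786 0.3826 0.1623] yaw -28.0 gap 0.683 F [ 2.2  1.4 -1. ] j7 -0.7 tiltz [ 0.0104  0.0063 -0.9999]
shift now [0.8097 1.3343] rows 13 each [0.0623 0.1026]
shift after turn [0.8098 1.3343] rows 13 each [0.0623 0.1026]
z 0.3644 turn 0.0 rows 1 (yaw change -0.0 )
```

```bash
python3 -m creep '0.03 0.05 0 0 1;0.06 0.1 0 0 1;0.065 0.107 0 0 1;0.065 0.107 0 0 1;0.065 0.107 0 0 1;0.065 0.107 0 0 1;0.065 0.107 0 0 1;0.065 0.107 0 0 1;0.065 0.107 0 0 1;0.065 0.107 0 0 1'; python3 -m creep '0.065 0.107 0 0 1;0.065 0.107 0 0 1;0.06 0.1 0 0 1;0 0 0 0 1;0 0 0 0 1'; python3 plan.py .6052 -.0849 .053 -28; python3 - <<'E'
from h import *
cv2.imwrite('pics/w17.png',manip.grab_frame('wrist'))
E
```

```text
clock: 35.35
eef_pos: [0.5945, 0.0271, 0.1547]
tcp_rot: [0.97, -0.242, 0.001, -0.0]
ft_force: [1.2, -0.1, -0.5]
finger_gap: 0.689
clock: 35.77
eef_pos: [0.6004, -0.0847, 0.1549]
tcp_rot: [0.97, -0.244, 0.001, 0.0]
ft_force: [0.4, 0.9, -1.2]
finger_gap: 0.69
t 35.7667 pos [ 0.6004 -0.0847  0.1549] yaw -28.3 gap 0.69 F [ 0.4  0.9 -1.2] j7 0.04 tiltz [ 0.0016 -0.0014 -1.    ]
shift now [ 0.0144 -0.0068] rows 1 each [ 0.0144 -0.0068]
shift after turn [ 0.0144 -0.0067] rows 1 each [ 0.0144 -0.0067]
z 0.3397 turn -0.0016 rows 1 (yaw change 0.3 )
```

View pics/w17.png

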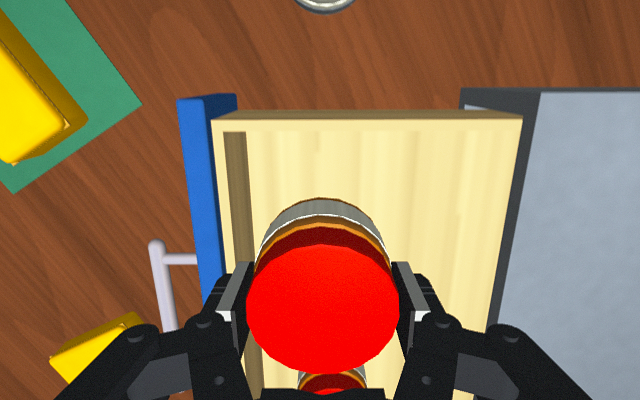

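```bash
python3 -m creep '0.014 -0.005 0.07 0 1;0 0 0.08 0 1;0 0 0.08 0 1;0 0 0.06 0 1;0 0 0.035 0 1;0 0 0 0 1;0 0 0.008 0 1;0 0 0.006 0 1;0 0 0 0 1;0 0 0 0 1'; python3 plan.py .6052 -.0849 .053 -28
```

```text
clock: 36.65
eef_pos: [0.6076, -0.0813, 0.0547]
tcp_rot: [0.97, -0.241, 0.003, -0.001]
ft_force: [1.5, -0.5, 11.0]
finger_gap: 0.688
t 36.65 pos [ 0.6076 -0.0813  0.0547] yaw -27.9 gap 0.688 F [ 1.5 -0.5 11. ] j7 0.12 tiltz [ 5.2e-03 -2.0e-04 -1.0e+00]
shift now [-0.0016  0.0142] rows 1 each [-0.0016  0.0142]
shift after turn [-0.0016  0.0142] rows 1 each [-0.0016  0.0142]
z 0.0057 turn 0.0005 rows 1 (yaw change -0.1 )
```

```bash
python3 -m creep '0 0 0 0 0.2;0 0 0 0 -0.2;0 0 0 0 -0.7;0 0 -0.05 0 -0.8;0 0 -0.1 0 -0.8;0 0 -0.12 0 -0.8;0 0 -0.12 0 -1;0 0 0 0 -1'; python3 - <<'E'
from h import *
cv2.imwrite('pics/w18.png',manip.grab_frame('wrist'))
E
python3 plan.py .4285 -.0873 .066 -28
```

```text
clock: 37.32
eef_pos: [0.6087, -0.0828, 0.1769]
tcp_rot: [0.97, -0.242, 0.005, -0.001]
ft_force: [2.3, -0.5, 0.6]
finger_gap: 1.0
t 37.3667 pos [ 0.6074 -0.082   0.1739] yaw -28.0 gap 1.002 F [-0.9 -0.6 -0.8] j7 0.03 tiltz [ 7.4e-03 -2.0e-04 -1.0e+00]
shift now [-0.5185  0.2953] rows 5 each [-0.1037  0.0591]
shift after turn [-0.5183  0.2957] rows 5 each [-0.1037  0.0591]
z 0.3596 turn 0.0003 rows 1 (yaw change -0.0 )
```

View pics/w18.png

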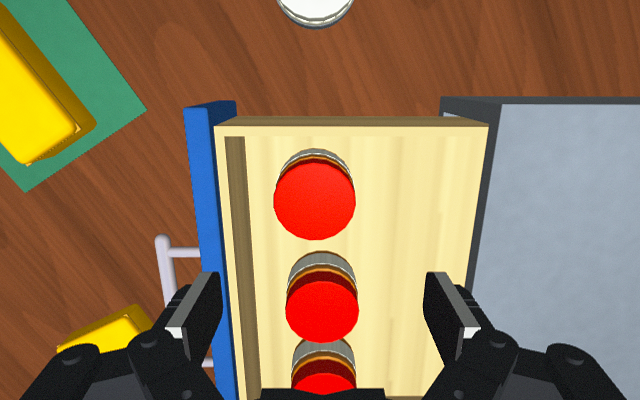

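All three jars stand in the drawer. I go in front of the handle with the fingers shut.

```bash
python3 -m creep '-0.05 0.03 0 0 -1;-0.1 0.059 0 0 1;-0.1 0.059 0 0 1;-0.1 0.059 0 0 1;-0.1 0.059 0 0 1;-0.065 0.03 0 0 1;0 0 0 0 1;0 0 0 0 1'; python3 plan.py .4285 -.0873 .066 -28; python3 - <<'E'
from h import *
cv2.imwrite('pics/w19.png',manip.grab_frame('wrist'))
cv2.imwrite('pics/top7.png',manip.grab_frame('top'))
E
```

```text
clock: 38.03
eef_pos: [0.4258, -0.0868, 0.1691]
tcp_rot: [0.97, -0.242, -0.001, -0.001]
ft_force: [1.1, 0.2, -0.4]
finger_gap: 0.007
t 38.0333 pos [ 0.4258 -0.0868  0.1691] yaw -28.0 gap 0.007 F [ 1.1  0.2 -0.4] j7 0.06 tiltz [-9.0e-04  1.5e-03 -1.0e+00]
shift now [ 0.0088 -0.0029] rows 1 each [ 0.0088 -0.0029]
shift after turn [ 0.0088 -0.0029] rows 1 each [ 0.0088 -0.0029]
z 0.3436 turn 0.0002 rows 1 (yaw change -0.0 )
```

View pics/w19.png

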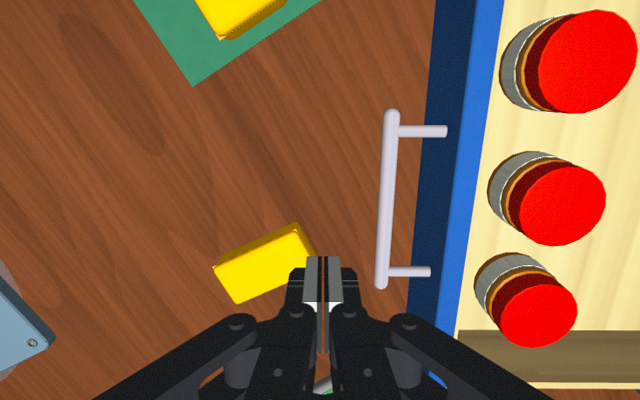

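View pics/top7.png

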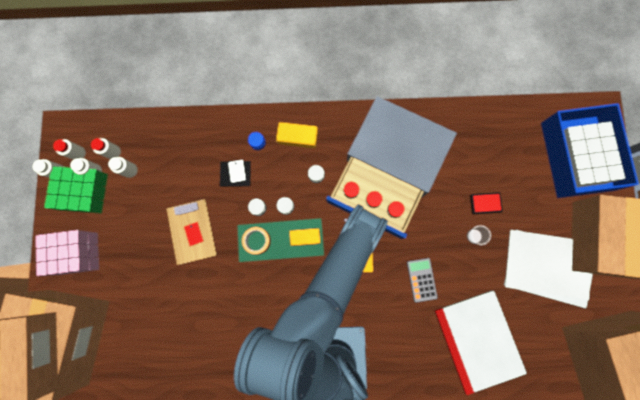

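The top view shows the tape (255,240) and the tin (305,237) both on the pad, three red caps in the drawer and three white jars on the table. I go down and push the bar.

```bash
python3 -m creep '0 0 0.1 0 1;0 0 0.12 0 1;0 0 0.1 0 1;0 0 0.023 0 1;0 0 0 0 1;0.02 0 0 0 1;0.02 0 0 0 1;0.02 0 0 0 1;0.02 0 0 0 1;0.02 0 0 0 1'; python3 plan.py .61 -.183 .066 -28; python3 -m creep '0.03 0 0 0 1;0.035 0 0 0 1;0.035 0 0 0 1;0.035 0 0 0 1;0.035 0 0 0 1;0.035 0 0 0 1;0.035 0 0 0 1;0.035 0 0 0 1;0.035 0 0 0 1;0.02 0 0 0 1'; python3 plan.py .61 -.183 .066 -28
```

```text
clock: 38.97
eef_pos: [0.4545, -0.1017, 0.0671]
tcp_rot: [0.97, -0.241, 0.001, -0.0]
ft_force: [-2.0, 1.0, 0.5]
finger_gap: -0.001
t 38.9667 pos [ 0.4545 -0.1017  0.0671] yaw -27.9 gap -0.001 F [-2.   1.   0.5] j7 0.27 tiltz [ 1.2e-03  3.0e-04 -1.0e+00]
shift now [ 0.5847 -0.0035] rows 5 each [ 0.1169 -0.0007]
shift after turn [ 0.5847 -0.0041] rows 5 each [ 0.1169 -0.0008]
z 0.0036 turn 0.0003 rows 1 (yaw change -0.1 )
clock: 39.8
eef_pos: [0.5428, -0.1493, 0.0665]
tcp_rot: [0.97, -0.242, 0.001, 0.0]
ft_force: [-0.2, 0.2, -0.0]
finger_gap: 0.001
t 39.8 pos [ 0.5428 -0.1493  0.0665] yaw -28.0 gap 0.001 F [-0.2  0.2 -0. ] j7 0.27 tiltz [ 0.0016 -0.0013 -1.    ]
shift now [ 0.2507 -0.0059] rows 2 each [ 0.1253 -0.0029]
shift after turn [ 0.2507 -0.006 ] rows 2 each [ 0.1253 -0.003 ]
z 0.0017 turn 0.0002 rows 1 (yaw change -0.0 )
```

```bash
python3 -m creep '0.03 0 0 0 1;0.035 0 0 0 1;0.035 0 0 0 1;0.03 0 0 0 1;0.025 0 0 0 1;0.015 0 0 0 1;0 0 0 0 1';  python3 -m creep '0.01 0 0 0 1;0.01 0 0 0 1;0 0 0 0 1'; python3 plan.py .6139 -.1858 .066 -28; python3 - <<'E'
from h import *
cv2.imwrite('pics/w20.png',manip.grab_frame('wrist'))
E
```

```text
clock: 40.38
eef_pos: [0.587, -0.1727, 0.0664]
tcp_rot: [0.97, -0.242, 0.001, 0.0]
ft_force: [-0.6, 0.5, 0.3]
finger_gap: -0.002
clock: 40.63
eef_pos: [0.5916, -0.1749, 0.0664]
tcp_rot: [0.97, -0.242, 0.0, 0.0]
ft_force: [-0.5, -1.2, 0.7]
finger_gap: -0.0
t 40.6333 pos [ 0.5916 -0.1749  0.0664] yaw -28.0 gap -0.0 F [-0.5 -1.2  0.7] j7 0.25 tiltz [ 6.e-04 -2.e-04 -1.e+00]
shift now [ 0.0826 -0.0028] rows 1 each [ 0.0826 -0.0028]
shift after turn [ 0.0826 -0.0029] rows 1 each [ 0.0826 -0.0029]
z 0.0013 turn 0.0002 rows 1 (yaw change -0.0 )
```

View pics/w20.png

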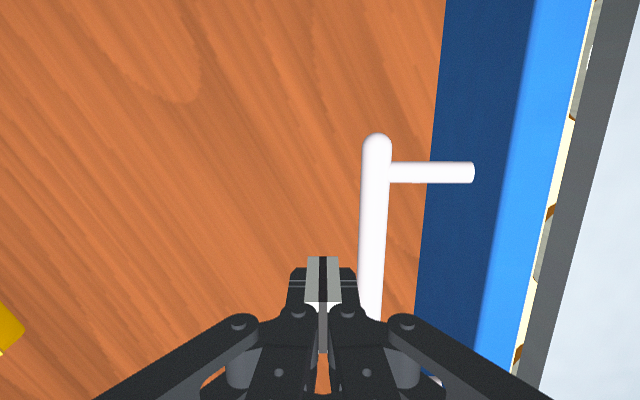

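```bash
python3 -m creep '0.01 0 0 0 1;0.01 0 0 0 1;0 0 0 0 1'; python3 -m creep '0.01 0 0 0 1;0 0 0 0 1;0 0 0 0 1';python3 -m creep '0.007 0 0 0 1;0 0 0 0 1;0 0 0 0 1'
```

```text
clock: 40.93
eef_pos: [0.5934, -0.1759, 0.0658]
tcp_rot: [0.97, -0.242, -0.004, -0.001]
ft_force: [-10.0, 4.3, 8.7]
finger_gap: 0.001
clock: 41.18
eef_pos: [0.5936, -0.176, 0.0654]
tcp_rot: [0.97, -0.242, -0.007, -0.002]
ft_force: [-17.4, 9.1, 15.3]
finger_gap: -0.003
clock: 41.43
eef_pos: [0.5937, -0.176, 0.0651]
tcp_rot: [0.97, -0.242, -0.009, -0.003]
ft_force: [-21.9, 12.0, 19.2]
finger_gap: -0.001
```

It stops dead with force building (25 N), which is the end stop. I back off and inspect.

```bash
python3 -m creep '-0.02 0 0 0 1;-0.04 0 0 0 1;-0.06 0 0 0 1;0 0 -0.1 0 1;0 0 -0.12 0 1;0 0 -0.12 0 1;-0.02 -0.12 -0.05 0 1;-0.02 -0.12 0 0 1;-0.02 -0.12 0 0 1'; python3 -m creep '-0.02 -0.12 0 0 1;-0.02 -0.12 0 0 1;-0.02 -0.12 0 0 1;-0.02 -0.12 0 0 1;-0.02 -0.12 0 0 1;-0.02 -0.12 0 0 1;-0.02 -0.12 0 0 1;-0.02 -0.12 0 0 1;0 0 0 0 1'; python3 seg.py pics/top8.png; python3 - <<'E'
from h import *
a=cv2.imread('pics/top8.png')
c=np.array([.7596,-.2633]);t=np.radians(-28);ex=np.array([np.cos(t),np.sin(t)]);ey=np.array([-ex[1],ex[0]])
m=manip.camera_model('top')
cv2.imwrite('pics/top8c.png',cv2.resize(a[90:290,220:480],None,fx=3,fy=3,interpolation=cv2.INTER_CUBIC))
s=manip.grab_frame('scene');cv2.imwrite('pics/scene8.png',cv2.resize(s[150:320,150:470],None,fx=2.4,fy=2.4,interpolation=cv2.INTER_CUBIC))
def P(x,y,z): w=c+x*ex+y*ey; return tuple(int(round(v*8)) for v in w2p([*w,z],'top',m))
for q in ([(-.165,-.06,.067),(-.165,.06,.067)],): cv2.line(a,P(*q[0]),P(*q[1]),(0,255,0),1,shift=3)
b0=cv2.imread('pics/top0.png')
cv2.imwrite('pics/cab8.png',np.hstack([cv2.resize(i[90:220,340:440],None,fx=4,fy=4,interpolation=cv2.INTER_NEAREST) for i in (a,b0)]))
E
```

```text
clock: 42.18
eef_pos: [0.6055, -0.0586, 0.1853]
tcp_rot: [0.97, -0.242, 0.002, -0.001]
ft_force: [0.5, 0.5, -0.7]
finger_gap: 0.0
clock: 42.93
eef_pos: [0.697, 0.2288, 0.1823]
tcp_rot: [0.972, -0.236, -0.0, -0.003]
ft_force: [-1.3, 2.1, -1.4]
finger_gap: -0.002
yellow [297. 134.] 749 c [0.8337 0.1212] (149, 78) 81.4
yellow [304. 237.] 442 c [0.4392 0.0981] (108, 56) -87.8
yellow [366. 260.] 253 c [ 0.348  -0.1256] (79, 40) -1.6
red [192. 233.] 223 c [0.4614 0.5059] (72, 48) 19.4
red [454. 352.] 645 c [ 0.0272 -0.4138] (295, 25) 17.2
white [280.  57.] 397 c [1.1377 0.168 ] (140, 92) -73.6
white [316. 173.] 178 c [0.6761 0.0495] (52, 50) 88.2
white [256. 206.] 186 c [0.5566 0.2743] (53, 52) -0.2
white [284. 205.] 190 c [0.5571 0.1687] (56, 52) 88.3
tape [184. 230.] 1129 c [0.4703 0.5167] (212, 144) 12.2
tape [258. 240.] 221 c [0.4317 0.2735] (95, 85) -0.3
green [286. 241.] 1590 c [0.4334 0.1885] (305, 136) -86.9
green [256. 240.] 215 c [0.4326 0.2846] (64, 57) -27.2
cab [402. 144.] 5741 c [ 0.7596 -0.2641] (317, 253) 62.1
cab [247. 277.] 14329 c [0.3369 0.3299] (1111, 513) 20.7
cab [343. 342.] 1248 c [0.0407 0.0002] (205, 170) 88.6
42.9833
```

View pics/top8c.png

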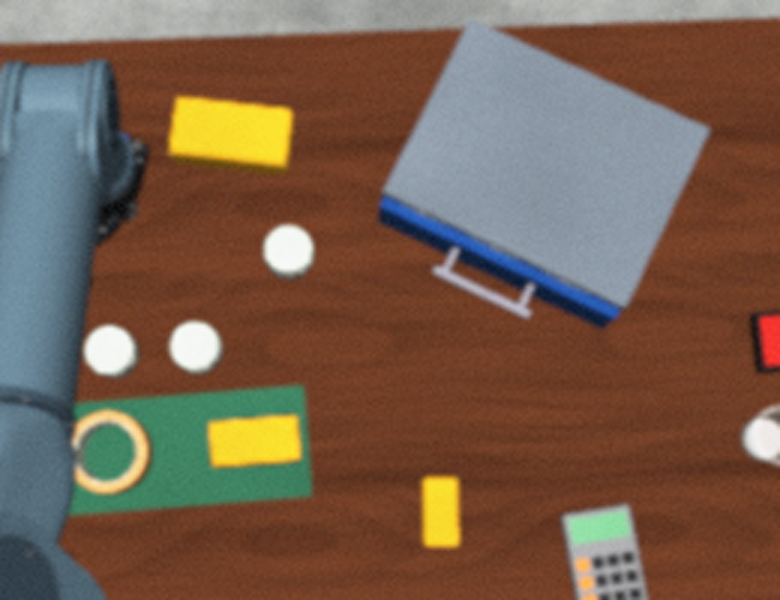

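View pics/cab8.png

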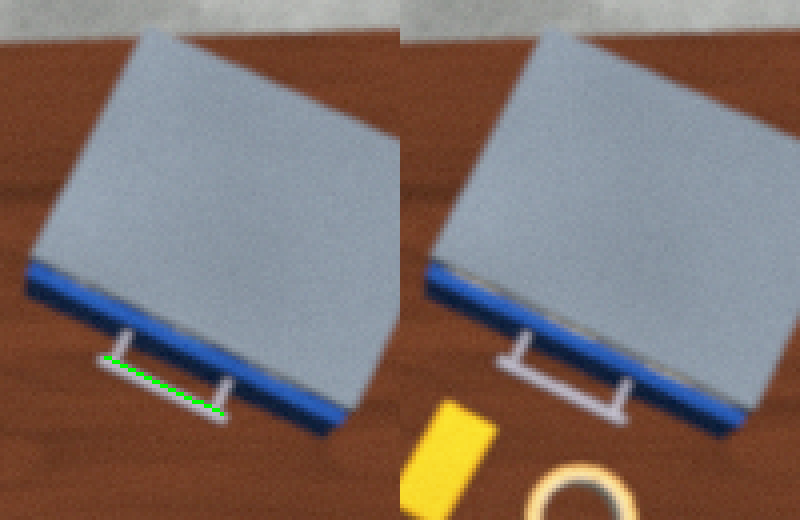

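View pics/scene8.png

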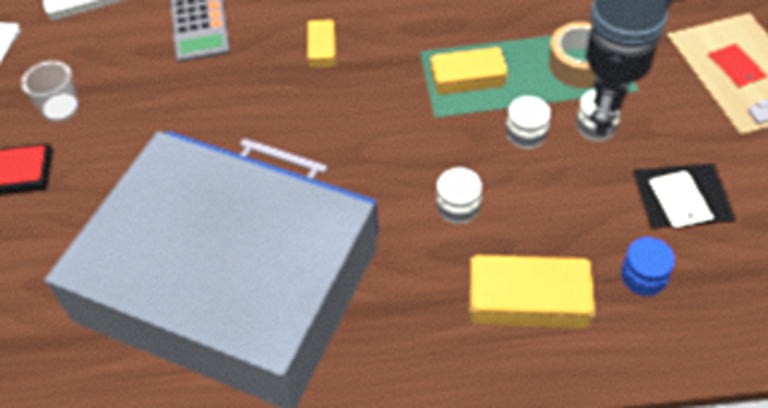

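Nothing else has moved, and the cream seam at the drawer front is gone in the top view. I check the seam close up with the wrist camera.

```bash
python3 -m creep '0.01 0.12 0 0 1;0.02 0.12 0 0 1;0.02 0.12 0 0 1;0.02 0.12 0 0 1;0.02 0.12 0 0 1;0.02 0.12 0 0 1;0.02 0.12 0 0 1;0.02 0.12 0 0 1;0.02 0.12 0 0 1;0.02 0.12 0 0 1'; python3 plan.py .6103 -.1827 .1421 -27.7
```

```text
clock: 43.87
eef_pos: [0.5763, -0.1302, 0.1837]
tcp_rot: [0.97, -0.243, 0.0, 0.0]
ft_force: [0.9, -1.1, -0.5]
finger_gap: 0.0
t 43.8667 pos [ 0.5763 -0.1302  0.1837] yaw -28.1 gap 0.0 F [ 0.9 -1.1 -0.5] j7 0.1 tiltz [ 2.e-04 -2.e-04 -1.e+00]
shift now [0.1824 0.1011] rows 2 each [0.0912 0.0506]
shift after turn [0.1817 0.1024] rows 2 each [0.0909 0.0512]
z 0.1385 turn -0.0022 rows 1 (yaw change 0.4 )
```

```bash
python3 -m creep '0.09 0.05 0 0 0.4;0.09 0.05 0 0 0.4;0 0 0.07 0 0.4;0 0 0.065 0 0.4;0 0 0 0 0.4;0 0 0 0 0.4'; python3 - <<'E'
from h import *
s=manip.observe();print(s['eef_pos'],s['ft_force'])
im=manip.grab_frame('wrist')
m=manip.camera_model('wrist')
c=np.array([.7596,-.2633]);a=np.radians(-28);ex=np.array([np.cos(a),np.sin(a)]);ey=np.array([-ex[1],ex[0]])
def P(x,y,z): w=c+x*ex+y*ey; return tuple(int(round(v*8)) for v in w2p([*w,z],'wrist',m))
for pts in ([(-.165,-.06,.067),(-.165,.06,.067)],[(-.13,-.16,.105),(-.13,.16,.105)],[(-.13,-.16,.092),(-.13,.16,.092)]):
    for p,q in zip(pts,pts[1:]): cv2.line(im,P(*p),P(*q),(0,255,0),1,shift=3)
cv2.imwrite('pics/w21.png',im)
E
```

```text
clock: 44.37
eef_pos: [0.6103, -0.1798, 0.1424]
tcp_rot: [0.97, -0.243, -0.001, 0.0]
ft_force: [0.0, 0.1, 0.7]
finger_gap: 0.297
[ 0.61025093 -0.17979824  0.14237967] [0.0493818  0.1282502  0.65502188]
```

View pics/w21.png

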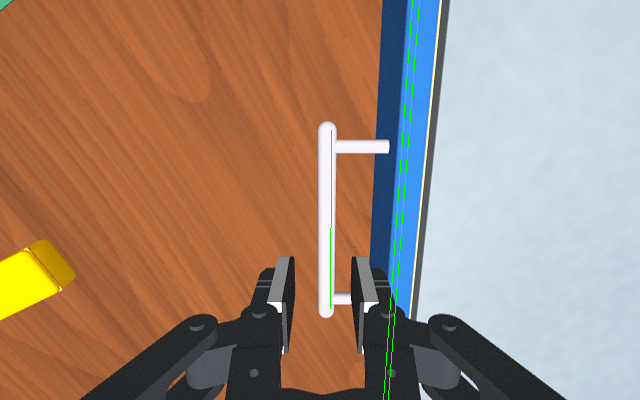

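```bash
python3 - <<'E'
import cv2,numpy as np
a=cv2.imread('pics/w8.png')[0:180,360:480];b=cv2.imread('pics/w21.png')[0:180,360:480]
cv2.imwrite('pics/seam.png',np.hstack([cv2.resize(i,None,fx=3.2,fy=3.2,interpolation=cv2.INTER_NEAREST) for i in (a,b)]))
E
```

```text
(no output)
```

View pics/seam.png

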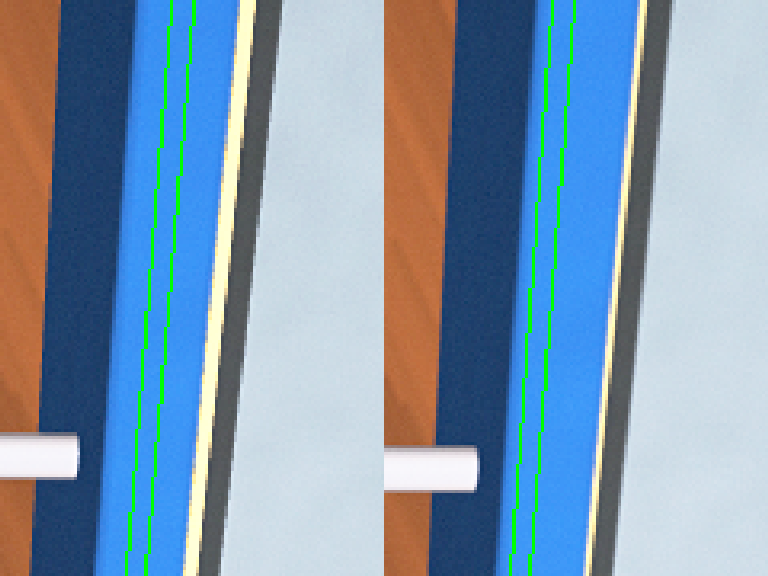

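The strip behind the blue front shrank from about 6 px to 1–2 px, with the drawer against a hard stop, so it is shut. I retreat clear, check once more and hand in.

```bash
python3 -m creep '0 0 -0.1 0 0.4;-0.05 0 -0.1 0 0.4;-0.1 0 -0.05 0 0.4;-0.1 0 0 0 0.4;0 0 0 0 0.4;0 0 0 0 0.4'; python3 seg.py pics/top9.png | egrep 'white|yellow|tape|green|cab \[40|red'; python3 - <<'E'
from h import *
print(manip.observe()['clock'], manip.observe()['ft_force'])
cv2.imwrite('pics/scene9.png',manip.grab_frame('scene'))
for n in ('calculator','stamp_pad','cup'):
    z={'calculator':.013,'stamp_pad':.02,'cup':.07}[n]
    for cam in ('scene',):
        d=manip.cut_out(n,cam)[0]; c,s,a=rect(d['pixels'],cam,z); print(n,cam,c.round(3),s)
E
```

```text
clock: 44.92
eef_pos: [0.545, -0.143, 0.2193]
tcp_rot: [0.97, -0.241, 0.001, -0.001]
ft_force: [-0.4, -1.0, 0.9]
finger_gap: 0.302
yellow [297. 134.] 739 c [0.8343 0.122 ] (151, 77) 81.7
yellow [305. 237.] 441 c [0.4398 0.0982] (107, 55) 88.6
yellow [367. 261.] 234 c [ 0.348  -0.1259] (80, 40) -2.3
red [193. 234.] 257 c [0.4609 0.5057] (72, 48) 17.4
red [454. 352.] 641 c [ 0.0272 -0.4137] (295, 25) 17.2
white [275.  60.] 291 c [1.1372 0.1983] (87, 80) 3.1
white [236. 171.] 295 c [0.6927 0.3483] (78, 55) 8.1
white [316. 173.] 178 c [0.6761 0.0495] (52, 50) 88.2
white [256. 206.] 186 c [0.5566 0.2743] (53, 52) -0.2
white [284. 205.] 190 c [0.5581 0.1696] (55, 53) -46.1
tape [191. 234.] 1702 c [0.4704 0.5164] (212, 145) 12.2
tape [255. 240.] 270 c [0.4318 0.279 ] (96, 95) 88.4
green [280. 240.] 1639 c [0.433  0.1933] (317, 137) -87.3
green [256. 240.] 216 c [0.4335 0.2855] (61, 60) -45.8
44.9667 [-0.04978064 -1.07901417 -0.21832337]
calculator scene [ 0.278 -0.323] (153, 82)
stamp_pad scene [0.704 0.359] (120, 106)
cup scene [ 0.453 -0.52 ] (131, 69)
```

View pics/scene9.png

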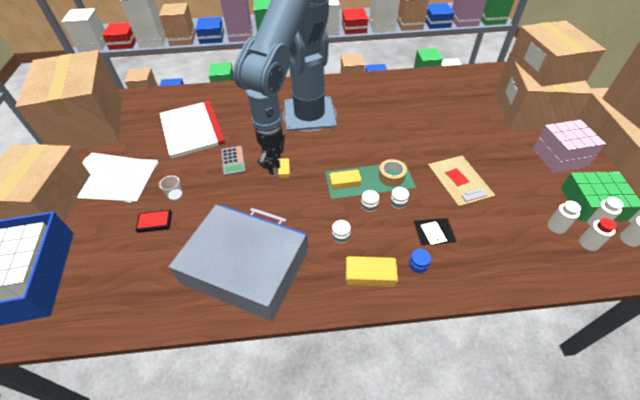

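The scene view shows the tin and tape on the pad, the drawer shut, the white jars standing, and the calculator, ink pad (154,221) and cup where they were. The network's stamp_pad hit this time was the black plate, a false hit.

```bash
python3 -c "
from cell import manip
print(manip.hand_in())"
```

```text
the job is handed in; nothing more can be done
None
```

The job is handed in at about 45 s on the robot's clock; no verdict came back. The tag on the clipboard was red, so the three brown jars with red caps were ordered.

- **Clearing:** I laid the tape, then the tin, flat on the green pad. Both lie wholly on it; the tin is about 9 mm inside its nearest edge.
- **One extra move:** before opening the drawer I shifted one brown jar about 4 cm aside, because the drawer would have struck it.
- **Drawer and jars:** I pulled the drawer out to about 0.175 m of its 0.18 m. All three jars went in and stood upright in the last picture before closing. I then pushed the drawer until it stopped dead at about 25 N.
- **Left alone:** the three white jars stand where they were. The calculator, cup and ink pad look unmoved.

**Checks that disagreed:**
- The wrist picture still showed a thin line of 1–2 px behind the drawer front. I took it as normal clearance because of the hard stop.
- The handle ended about 3 mm short of where my cabinet fit put it; I put that down to the fit.
- In the last check the ink-pad network picked out the black plate instead, so I judged the ink pad by eye.

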